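Change over the cam clamp at the inspection bench and clear the rejects

ROBOT

A 6-joint arm with a two-finger parallel gripper is mounted at the origin on the work surface. World frame = base frame: x ahead of the robot, y to its left, z up, the work surface at z = 0. Lengths are in m, angles in rad, forces in N, time in s.
With the tool pointing down it reaches from about 0.35 to 0.875 m from the base axis. Payload 4.2 kg.
Tool frame: the origin (TCP) lies on the front face of the gripper's body, between the roots of the fingers; the fingertips stand 73 mm ahead of it and the grasp point (between the pads) lies robot.grasp_offset ahead of it (robot.grasp_offset is the distance from the TCP to the grasp point, in m); z points along the fingers, y is the line along which they close (so a half turn about z gives the same grasp; the last joint's range is limited). The gripper opens to 85 mm and grips with 20 to 120 N. Pads are 22 mm wide; open, the fingers measure 114 mm over their backs; the gripper's body (76 mm by 85 mm) begins 54 mm behind the grasp point. The pads swing forward as they close: fully open they stand 13 mm farther back than shut.
Start: joints at [1.546, 0.385, 0.008, 0, -1.194, -0.259], TCP at [0.175, 0.6, 0.304] pointing down, gripper open.
Joint ranges: [-3.14, 3.14], [-1.21, 2.06], [-1.07, 1.41], [-3.16, 2.05], [-2.99, -0.16], [-3.1, 3.1]. Speed limits (rad/s): [2.79, 2.79, 3.14, 3.14, 3.14, 3.14].

INTERFACE

Orientations are given as a unit quaternion [w, x, y, z].
In Python, from bench import robot gives the robot as it stands. The module is installed in compiled form; this text tells all that it offers.
- The arm moves only by the tool step_arm, never from a script. Its argument "deltas" is a list that holds one entry, the list of rows, each a list of 7 numbers: the turn, a rotation vector about the tool's x, y, z in degrees, then the shift along the tool's x, y, z in mm, then the opening, from 0 (shut) to 1 (fully open). A call has 1 to 20 rows; each row shifts and turns the commanded pose from where the row before left it, along the tool's axes as they then stand; what a row does not reach is not made up. A row lasts 1/10 s, in which the tool goes at most 50 mm and 8.59 degrees, less where a joint would pass 70% of its speed; a pose out of reach is approached as far as the arm can. A call is refused whole if a number of a shift passes 50 or a number of a turn 8.59, either way. A call with a gripper value outside its range is refused whole. The fingers move at their own pace and stop on an object; "squeeze" is the grip in N (left out, the last holds). Time passes only in rows, so rows that do not move let the fingers close. It gives the time, the measured TCP pose, the force, the opening and the grip force at its end, in the units of the state.
- robot.get_state(): the state, without advancing time (a new reading comes with each control period).
- robot.camera(name): name is "side" or "top" or "wrist"; returns the picture (384x512x3 uint8, red, green, blue); there is no depth.
- robot.camera_params(name): a dict with "intrinsics" (3x3 intrinsics, pixels), "rvec" (rotation vector, rad) and "tvec" (3), from world to camera coordinates, as OpenCV has them; the wrist camera has in their place "T_tool_cam" (4x4, takes a point from camera to tool coordinates, whose origin is the TCP and whose axes are the flange's). Camera axes: x right, y down, z forward; pixel columns grow to the right and rows downward; lengths in m; the calibration is good to about 2 mm. A picture is of the moment at which its call begins: read the wrist's pose just before it. camera_params takes no time and is no camera call.
- robot.job_done(): hands the job in; it is judged then, once.
The state is a dict: "t": time; "joint_positions": joint angles; "qvel": joint speeds; "tau": joint torques, N m; "ee_pos": TCP position; "ee_rot": TCP orientation; "wrist_force": force on the tool from outside, world axes, zero at the start; "torque": the same for the moment, N m; "opening": finger opening in m; "grip_force": force on a finger pad.
Only numpy, scipy, OpenCV 4.12 (cv2) and the standard library are available. Lean on these libraries where they do the work, as an engineer would, in place of code of your own. Each camera call takes 0.05 s, during which the arm holds its last target. There are 200 camera calls.

TASK

Swing the clamp's orange-knobbed cam lever right back to slacken it, then clear every red-topped reject, the one in the clamp as well as those on the mat, into the blue tote. Set the one green-topped good valve body upright down in the clamp's nest while the lever is slack, and turn the lever just far enough that the cam closes the gap and pushes the sprung stop in until its green band shows, never so far that the red band comes out. Leave the lever there, the good part held, and the jar, carton and loupe undisturbed.

Things in the scene. Friction and masses are not known exactly. Their poses are not given: they have to be found in the camera images.
- nest (a point): centre of the nest floor, on a fixed white base plate (150 x 200 mm), 12 mm above the bench. z up; +y is the clamping direction, from cam to sprung stop. A part goes in with its x along the nest's x (either way round). Steel rails 10 mm high bound it at x = -27.5 and +27.5 mm, the slack cam's edge at y = -26.5 mm, the stop's face at y = +26.5 mm: 53 mm, 8 or 14 mm wider than the part
- cam_pivot (a point): point on the lever's upright pivot axis at base-plate top, at x = -16, y = -38.5 mm in the nest's frame; axes as the nest. The cam, pivot and flat lever are all lower than a seated part's block top
- knob (a point): centre (half-way up) of the orange upright round knob at the lever's end: 24 mm in diameter, 52 mm tall, 110 mm from the pivot axis, this point 72 mm above the bench; the flat lever's top is 46 mm above the bench. Being round, it may be held without turning the hand with the lever
- cam (a joint): lever angle in rad, 0 = fully slack (end stop), growing anticlockwise from above to 2.3 (end stop). At angle q the knob lies from the pivot in direction 200 degrees + q from the nest's x. The brass cam (radius 28, 16 mm off-centre) moves its edge towards the stop by 16 mm x (1 - cos q). Stiff (0.25 N m, about 2.5 N at the knob): stays where left, under load too. Starts at 1.2 to 1.35
- stop (a joint): how far in m the part has pushed the sprung stop in (nest's +y): 0 at rest, at most 0.014; 600 N/m. Its 24 mm round tail comes out of the far side of the dark housing (y = 52 to 85 mm in the nest's frame, top 40 mm above the nest floor) by as much: behind a black cap 8 mm of green band, then red. 1.5 to 8 mm is well clamped, past 8.5 mm is overrun
- stop_face (a point): centre of the sprung stop's steel face (44 x 20 mm) that the part is pressed against, 22 mm above the nest floor; moves with joint stop; axes as the nest
- tote_in (a point): centre of the inner floor of the open blue tote (240 x 170 mm outside along its x and y, 100 mm high, walls and floor 5 mm thick, fixed); axes with the tote
- rej0_mid (a point): centre (half-way up) of a valve body, an aluminium block 48 (its x) x 39 (its y) x 34 mm high with a round spigot 26 mm in diameter and 28 mm tall upright on its middle (62 mm in all), 200 g; spigot top painted red, meaning reject. z points up along the spigot, the block's top is 3 mm above this point. A half turn about z is the same; it starts in the nest
- rej1_mid (a point): centre (half-way up) of a valve body, an aluminium block 48 (its x) x 45 (its y) x 34 mm high with a round spigot 26 mm in diameter and 28 mm tall upright on its middle (62 mm in all), 200 g; spigot top painted red, meaning reject. z points up along the spigot, the block's top is 3 mm above this point. A half turn about z is the same; starts on the mat (2 mm thick) or is absent
- rej2_mid (a point): centre (half-way up) of a valve body, an aluminium block 48 (its x) x 39 (its y) x 34 mm high with a round spigot 26 mm in diameter and 28 mm tall upright on its middle (62 mm in all), 200 g; spigot top painted red, meaning reject. z points up along the spigot, the block's top is 3 mm above this point. A half turn about z is the same; starts on the mat or is absent
- rej3_mid (a point): centre (half-way up) of a valve body, an aluminium block 48 (its x) x 45 (its y) x 34 mm high with a round spigot 26 mm in diameter and 28 mm tall upright on its middle (62 mm in all), 200 g; spigot top painted red, meaning reject. z points up along the spigot, the block's top is 3 mm above this point. A half turn about z is the same; starts on the mat or is absent
- rej4_mid (a point): centre (half-way up) of a valve body, an aluminium block 48 (its x) x 39 (its y) x 34 mm high with a round spigot 26 mm in diameter and 28 mm tall upright on its middle (62 mm in all), 200 g; spigot top painted red, meaning reject. z points up along the spigot, the block's top is 3 mm above this point. A half turn about z is the same; starts on the mat or is absent
- good_slim_mid (a point): centre (half-way up) of a valve body, an aluminium block 48 (its x) x 39 (its y) x 34 mm high with a round spigot 26 mm in diameter and 28 mm tall upright on its middle (62 mm in all), 200 g; spigot top painted green, meaning good. z points up along the spigot, the block's top is 3 mm above this point. A half turn about z is the same; starts on the mat, or is absent: just one of good_slim and good_wide is present
- good_wide_mid (a point): centre (half-way up) of a valve body, an aluminium block 48 (its x) x 45 (its y) x 34 mm high with a round spigot 26 mm in diameter and 28 mm tall upright on its middle (62 mm in all), 200 g; spigot top painted green, meaning good. z points up along the spigot, the block's top is 3 mm above this point. A half turn about z is the same; starts on the mat, or is absent: just one of good_slim and good_wide is present
- jar: bystander: white jar, 56 mm across, 75 mm tall; origin under its centre
- carton: bystander: green carton, 90 x 130 x 55 mm; origin under its centre
- loupe: bystander: grey bench loupe, 40 mm across, 42 mm tall; origin under its centre
Not all that is in view belongs to the job. Leave any purple look-alike of the part that bears rej1_mid alone.

How it is judged:
On the way, in this order (a step that is already met when the one before it is completed fails the run):
1. the cam lever is swung back to slack (under 0.2 rad) (value of joint cam below 0.2 rad), for 0.2 s.
2. the good part stands upright in the nest with the lever still slack (under 0.5 rad) (value of joint cam below 0.5 rad and x of good_slim_mid in the frame of nest between -0.007 and 0.007 m and y of good_slim_mid in the frame of nest between -0.009 and 0.017 m and z of good_slim_mid in the frame of nest between 0.027 and 0.035 m and angle between each of good_slim_mid, good_wide_mid's own z axis and vertical below 0.1 rad and x of good_wide_mid in the frame of nest between -0.007 and 0.007 m and y of good_wide_mid in the frame of nest between -0.009 and 0.017 m and z of good_wide_mid in the frame of nest between 0.027 and 0.035 m), for 0.2 s.
At the end, for the whole second after the job is handed in: The good valve body stands upright (within 0.1 rad) in the nest within 7 mm of its middle along x, clamped by the cam so that the sprung stop is pushed in 1.5 to 8 mm; every reject that was present lies inside the tote, below its rim (value of joint stop between 0.0015 and 0.008 m and value of joint cam above 0.8 rad and x of good_slim_mid in the frame of nest between -0.007 and 0.007 m and y of good_slim_mid in the frame of nest between -0.009 and 0.017 m and z of good_slim_mid in the frame of nest between 0.027 and 0.035 m and angle between each of good_slim_mid, good_wide_mid's own z axis and vertical below 0.1 rad and x of good_wide_mid in the frame of nest between -0.007 and 0.007 m and y of good_wide_mid in the frame of nest between -0.009 and 0.017 m and z of good_wide_mid in the frame of nest between 0.027 and 0.035 m and x of rej0_mid in the frame of tote_in between -0.115 and 0.115 m and y of rej0_mid in the frame of tote_in between -0.08 and 0.08 m and z of rej0_mid in the frame of tote_in between 0 and 0.09 m and x of rej1_mid in the frame of tote_in between -0.115 and 0.115 m and y of rej1_mid in the frame of tote_in between -0.08 and 0.08 m and z of rej1_mid in the frame of tote_in between 0 and 0.09 m and x of rej2_mid in the frame of tote_in between -0.115 and 0.115 m and y of rej2_mid in the frame of tote_in between -0.08 and 0.08 m and z of rej2_mid in the frame of tote_in between 0 and 0.09 m and x of rej3_mid in the frame of tote_in between -0.115 and 0.115 m and y of rej3_mid in the frame of tote_in between -0.08 and 0.08 m and z of rej3_mid in the frame of tote_in between 0 and 0.09 m and x of rej4_mid in the frame of tote_in between -0.115 and 0.115 m and y of rej4_mid in the frame of tote_in between -0.08 and 0.08 m and z of rej4_mid in the frame of tote_in between 0 and 0.09 m); the robot touches nothing.
It fails at once if the clamp is overrun: the stop is pushed in more than 8.5 mm (red band out) (value of joint stop above 0.0085 m).
It fails at once if the jar, carton or loupe is shifted more than 30 mm (distance of any of jar, carton, loupe from where it was at the start of the episode above 0.03 m).
It fails at once if the good part is put into the tote (x of good_slim_mid in the frame of tote_in between -0.115 and 0.115 m and y of good_slim_mid in the frame of tote_in between -0.08 and 0.08 m and z of good_slim_mid in the frame of tote_in between 0 and 0.09 m).
It fails at once if the good part is put into the tote (x of good_wide_mid in the frame of tote_in between -0.115 and 0.115 m and y of good_wide_mid in the frame of tote_in between -0.08 and 0.08 m and z of good_wide_mid in the frame of tote_in between 0 and 0.09 m).
Of rej1, rej2, rej3, rej4 only 2 to 4 are there at a start; the rules pass over those that are not, and their reading is None.
Of good_slim, good_wide only 1 to 1 are there at a start; the rules pass over those that are not, and their reading is None.
At some moment in a run one of rej1, rej2, rej3, rej4 may be knocked a few centimetres aside while the robot is not near it.
Once in a run the grip may slacken for a moment while it holds something.
It also fails if it takes over 210 s, if anything falls off the work surface, if the arm or the gripper's body presses on something with over 40 N, if the wrist force passes 120 N, or if a joint passes its speed limit or range.

## Working session

There is one attempt and no reset: what is moved stays moved. The work goes in short steps, Python scripts to look and compute and a tool call to move; the robot and the scene stay as the last step left them, time stands still between calls to the robot, and variables do not carry over. Pictures are saved under pics/ and viewed, at most 14 in all, crops included, and the job is handed in when it is done.

Besides the shell and the picture viewer there is one more tool, called after ">>>" as name(argument=value, ...), one argument or row to a line, values as JSON. step_arm: Moves the arm, as the interface text tells. Its arguments: {"type":"object","properties":{"deltas":{"type":"array"},"squeeze":{"type":"number"}},"required":["deltas"]}

```bash
mkdir -p pics; cat > h.py <<'E'
import numpy as np, cv2
from scipy.spatial.transform import Rotation as R
from bench import robot
def cam(name):
    p=robot.camera_params(name); K=np.array(p["intrinsics"])
    if name=="wrist":
        s=robot.get_state(); q=s["ee_rot"]
        T=np.eye(4); T[:3,:3]=R.from_quat([q[1],q[2],q[3],q[0]]).as_matrix(); T[:3,3]=s["ee_pos"]
        M=T@np.array(p["T_tool_cam"])
        return K,M[:3,:3],M[:3,3]
    Rw=cv2.Rodrigues(np.array(p["rvec"],float))[0]
    return K,Rw.T,-Rw.T@np.array(p["tvec"],float).ravel()
def ray(c,uv):
    K,A,o=c; d=A@np.linalg.inv(K)@np.array([uv[0],uv[1],1.]); return o,d
def atz(c,uv,z):
    o,d=ray(c,uv); return o+d*(z-o[2])/d[2]
def proj(c,P):
    K,A,o=c; x=K@(A.T@(np.array(P,float)-o)); return x[:2]/x[2]
def tri(c1,u1,c2,u2):
    o1,d1=ray(c1,u1);o2,d2=ray(c2,u2)
    d1=d1/np.linalg.norm(d1);d2=d2/np.linalg.norm(d2)
    t=np.linalg.lstsq(np.c_[d1,-d2],o2-o1,rcond=None)[0]
    a=o1+t[0]*d1;b=o2+t[1]*d2
    return (a+b)/2,np.linalg.norm(a-b)
def save(im,fn,box=None,s=1):
    if box: im=im[box[1]:box[3],box[0]:box[2]]
    cv2.imwrite("pics/"+fn,cv2.resize(im[:,:,::-1],None,fx=s,fy=s,interpolation=cv2.INTER_CUBIC))
E
python3 - <<'E'
from h import *
s=robot.get_state();print(s,robot.grasp_offset)
for n in("top","side"):
    im=robot.camera(n);np.save(n+"0.npy",im);save(im,n+"0.png",s=1.5)
    c=cam(n);print(n,c[2],c[1][:,2],c[0][0,0])
print(robot.camera_params("wrist"))
E
```

```text
{'t': 0.0, 'joint_positions': array([ 1.54560946e+00,  3.85557259e-01,  6.62962181e-03, -5.29833532e-04,
       -1.19400261e+00, -2.58589892e-01]), 'qvel': array([ 0.00088057, -0.00103168,  0.0010295 , -0.00057482,  0.00142301,
       -0.00057127]), 'tau': array([-4.81781590e-04, -3.92284262e+01,  1.88403994e+01,  4.18609992e+00,
       -4.56395719e-03,  3.55953581e-06]), 'ee_pos': array([0.17484495, 0.59959856, 0.3028179 ]), 'ee_rot': array([ 1.08837468e-03,  9.89936301e-01, -1.41509439e-01, -1.20320029e-04]), 'wrist_force': array([ 0.48281908, -1.01154407,  0.25618841]), 'torque': array([ 0.0109984 , -0.05066034,  0.07027504]), 'grip_force': 0.0, 'opening': 0.08547908757866662} 0.0539
top [ 0.35938504 -0.0411097   1.30372903] [ 0.13690623  0.0212308  -0.99035647] 416.5109482823728
side [0.32968636 0.71911131 1.05713479] [ 0.18450763 -0.60546577 -0.7741887 ] 449.9550485904397
{'intrinsics': array([[319.56534375,   0.        , 256.61419991],
       [  0.        , 319.56534375, 193.46610663],
       [  0.        ,   0.        ,   1.        ]]), 'T_tool_cam': array([[ 3.40893040e-05, -9.60151882e-01, -2.79478732e-01,
         7.04679179e-02],
       [ 9.99999702e-01, -1.82718107e-04,  7.49704374e-04,
        -2.21846672e-04],
       [-7.70895891e-04, -2.79478674e-01,  9.60151590e-01,
        -7.07750422e-02],
       [ 0.00000000e+00,  0.00000000e+00,  0.00000000e+00,
         1.00000000e+00]])}
```

View pics/top0.png

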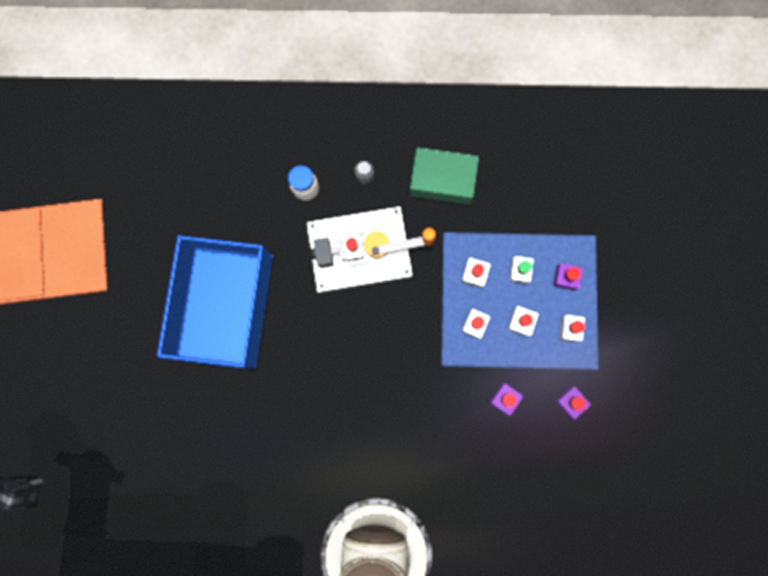

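View pics/side0.png

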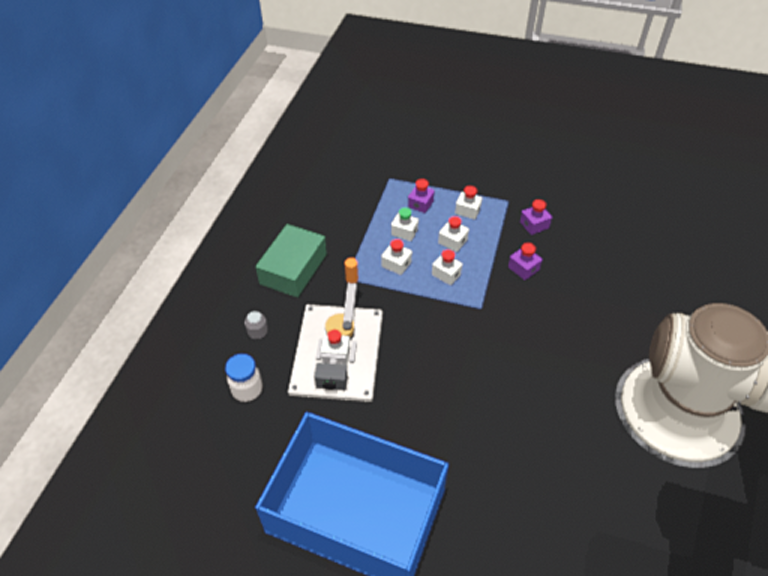

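The top view shows red tops on silver bodies at (478,270), (477,323), (526,320), (577,327) on the mat and (352,245) in the nest, with green at (524,267). The purple look-alikes are at (573,274), (509,400) and (577,403), so I leave those. The knob is at (429,236) and the tote at (215,305).

```bash
python3 - <<'E'
from h import *
T=np.load("top0.npy");S=np.load("side0.npy");ct,cs=cam("top"),cam("side")
def blobs(im,lo,hi):
    h=cv2.cvtColor(im,cv2.COLOR_RGB2HSV);m=cv2.inRange(h,lo,hi)
    if lo[0]==0: m|=cv2.inRange(h,(172,lo[1],lo[2]),(180,255,255))
    n,l,st,c=cv2.connectedComponentsWithStats(m);return [(c[i],st[i,4]) for i in range(1,n) if st[i,4]>12]
def near(b,p): return min(b,key=lambda x:np.hypot(*(x[0]-np.array(p)/1.5)))
red=(0,170,120),(6,255,255);grn=(50,150,100),(75,255,255);org=(7,170,120),(18,255,255)
for nm,c,a,b in [("nest",red,(352,245),(334,337)),("A",red,(478,270),(396,246)),("B",red,(477,323),(448,257)),("C",red,(526,320),(455,223)),("D",red,(577,327),(470,192)),("good",grn,(524,267),(405,215)),("purp",red,(573,274),(422,184)),("knob",org,(429,236),(351,270))]:
    x=near(blobs(T,*c),a);y=near(blobs(S,*c),b);P,e=tri(ct,x[0],cs,y[0]);print(nm,x[0].round(1),x[1],y[0].round(1),y[1],P.round(4),round(e,4))
for nm,uv in [("plate TL",(308,222)),("TR",(403,208)),("BR",(411,277)),("BL",(317,291))]: print(nm,atz(ct,np.array(uv)/1.5,.012).round(4))
for nm,uv in [("toteTL",(179,236)),("TR",(264,246)),("BR",(257,367)),("BL",(159,356))]: print(nm,atz(ct,np.array(uv)/1.5,.1).round(4))
for nm,uv in [("matTL",(444,233)),("TR",(597,235)),("BR",(599,370)),("BL",(442,366))]: print(nm,atz(ct,np.array(uv)/1.5,.002).round(4))
for nm,uv in [("jar",(302,177)),("loupe",(364,170)),("carton",(445,172))]: print(nm,atz(ct,np.array(uv)/1.5,.06).round(4))
save(T,"c1.png",(200,130,410,250),3.8)
E
```

```text
nest [234.  162.5] 22 [222.5 223.8] 59 [0.6162 0.0642 0.0711] 0.0039
A [317.9 180. ] 27 [264.2 163.1] 42 [ 0.5699 -0.1899  0.0643] 0.0045
B [350.1 213.1] 30 [298.5 170.2] 44 [ 0.483  -0.3122 -0.0689] 0.002
C [350.1 213.1] 30 [302.9 147.9] 41 [ 0.4718 -0.2858  0.0644] 0.0035
D [384.4 217.7] 36 [313.2 127.1] 50 [ 0.4602 -0.3865  0.0665] 0.003Traceback (most recent call last):
  File "<stdin>", line 10, in <module>
  File "<stdin>", line 7, in near
ValueError: min() iterable argument is empty
```

```bash
python3 - <<'E'
from h import *
T=np.load("top0.npy");S=np.load("side0.npy");ct,cs=cam("top"),cam("side")
def blob(im,p,g):
    p=np.array(p)/1.5;x,y=p.astype(int);h=cv2.cvtColor(im,cv2.COLOR_RGB2HSV)
    lo,hi={'r':(0,6),'g':(45,80),'o':(7,18)}[g]
    m=cv2.inRange(h,(lo,140,90),(hi,255,255))
    if g=='r': m|=cv2.inRange(h,(172,140,90),(180,255,255))
    w=np.zeros_like(m);w[y-10:y+11,x-10:x+11]=1
    yy,xx=np.nonzero(m*w);return np.array([xx.mean(),yy.mean()])
for nm,c,a,b in [("nest",'r',(352,245),(334,337)),("A",'r',(478,270),(396,246)),("B",'r',(477,323),(448,257)),("C",'r',(526,320),(455,223)),("D",'r',(577,327),(470,192)),("good",'g',(524,267),(405,215)),("purp",'r',(573,274),(422,184)),("knob",'o',(429,236),(351,270))]:
    x=blob(T,a,c);y=blob(S,b,c);P,e=tri(ct,x,cs,y);print(nm,x.round(1),y.round(1),P.round(4),round(e,4))
for nm,uv in [("plate TL",(308,222)),("TR",(403,208)),("BR",(411,277)),("BL",(317,291))]: print(nm,atz(ct,np.array(uv)/1.5,.012).round(4))
for nm,uv in [("toteTL",(179,236)),("TR",(264,246)),("BR",(257,367)),("BL",(159,356))]: print(nm,atz(ct,np.array(uv)/1.5,.1).round(4))
for nm,uv in [("matTL",(444,233)),("TR",(597,235)),("BR",(599,370)),("BL",(442,366))]: print(nm,atz(ct,np.array(uv)/1.5,.002).round(4))
for nm,uv in [("jar",(302,177)),("loupe",(364,170)),("carton",(445,172))]: print(nm,atz(ct,np.array(uv)/1.5,.06).round(4))
save(T,"c1.png",(200,130,410,250),3.8)
E
```

```text
nest [234.3 162.7] [222.5 224.1] [0.6163 0.0636 0.0691] 0.0044
A [318.1 179.9] [264.3 163.2] [ 0.5702 -0.1907  0.0629] 0.0038
B [318.1 214.8] [298.5 170.2] [ 0.4645 -0.1914  0.0628] 0.0031
C [350.  213.2] [302.8 147.9] [ 0.472  -0.2858  0.0644] 0.0042
D [384.4 217.8] [313.2 127.1] [ 0.4603 -0.3864  0.0667] 0.0035
good [349.1 177.8] [270.1 143.9] [ 0.5787 -0.2853  0.0541] 0.0011
purp [381.6 182.3] [280.9 122.4] [ 0.5663 -0.3796  0.0667] 0.0035
knob [285.7 156.6] [233.5 179.4] [ 0.636  -0.0913  0.0768] 0.0028
plate TL [0.6715 0.1619 0.012 ]
TR [ 0.7062 -0.0389  0.012 ]
BR [ 0.5584 -0.059   0.012 ]
BL [0.5243 0.1366 0.012 ]
toteTL [0.6163 0.4028 0.1   ]
TR [0.5999 0.2329 0.1   ]
BR [0.3634 0.2337 0.1   ]
BL [0.3795 0.4245 0.1   ]
matTL [ 0.6562 -0.1273  0.002 ]
TR [ 0.6589 -0.4504  0.002 ]
BR [ 0.3758 -0.449   0.002 ]
BL [ 0.3756 -0.127   0.002 ]
jar [0.7547 0.171  0.06  ]
loupe [0.7722 0.0433 0.06  ]
carton [ 0.7713 -0.1237  0.06  ]
```

View pics/c1.png

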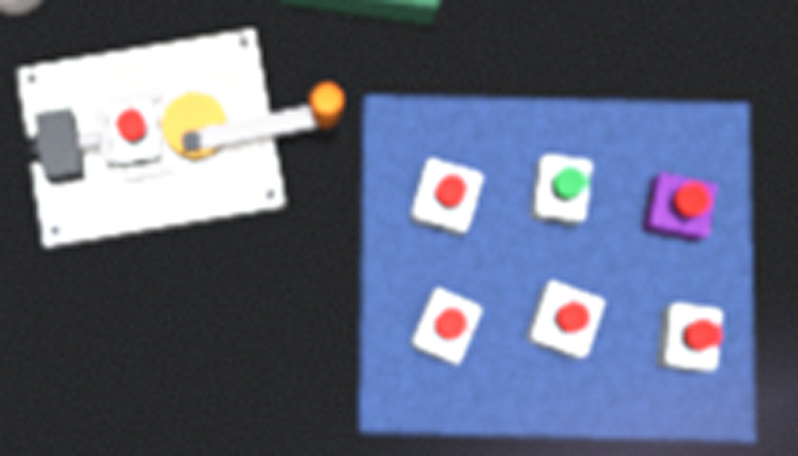

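The crop confirms it: four silver red-tops, one silver green-top at crop (570,184), and a purple body to the right of it. I go above the clamp for a close look.

>>> step_arm(
  deltas=[
    [[0,0,-8.1,0,0,0,1],[0,0,-8.1,0,0,0,1],[0,0,0,25,35,0,1],[0,0,0,25,35,0,1],[0,0,0,25,35,0,1],[0,0,0,25,35,0,1],[0,0,0,25,35,0,1],[0,0,0,25,35,0,1],[0,0,0,25,35,0,1],[0,0,0,25,35,0,1],[0,0,0,25,35,0,1],[0,0,0,25,35,0,1],[0,0,0,25,35,0,1],[0,0,0,25,35,0,1],[0,0,0,25,35,0,1],[0,0,0,25,35,0,1],[0,0,0,25,35,0,1],[0,0,0,25,35,0,1],[0,0,0,0,10,0,1],[0,0,0,0,0,0,1]],
  ],
)

```text
t: 2.1
ee_pos: [0.5742, 0.0281, 0.3029]
ee_rot: [0.0, 1.0, -0.002, -0.001]
wrist_force: [-1.2, 0.1, -0.2]
opening: 0.0851
grip_force: 0.0
```

```bash
cat >> h.py <<'E'
def st():
    s=robot.get_state();q=s["ee_rot"];A=R.from_quat([q[1],q[2],q[3],q[0]]).as_matrix()
    print("t",round(s["t"],2),"pos",s["ee_pos"].round(4),"yaw",np.degrees(np.arctan2(A[1,0],A[0,0])).round(2),"z",A[:,2].round(3),"open",round(s["opening"],4),"grip",round(s["grip_force"],1),"F",s["wrist_force"].round(1)); return s,A
E
python3 - <<'E'
from h import *
st(); c=cam("wrist"); im=robot.camera("wrist"); np.save("w1.npy",im);np.savez("w1c.npz",*c); save(im,"w1.png",s=1.5)
E
```

```text
t 2.1 pos [0.5742 0.0281 0.3029] yaw -0.24 z [-0.002 -0.    -1.   ] open 0.0851 grip 0.0 F [-1.2  0.1 -0.2]
```

View pics/w1.png

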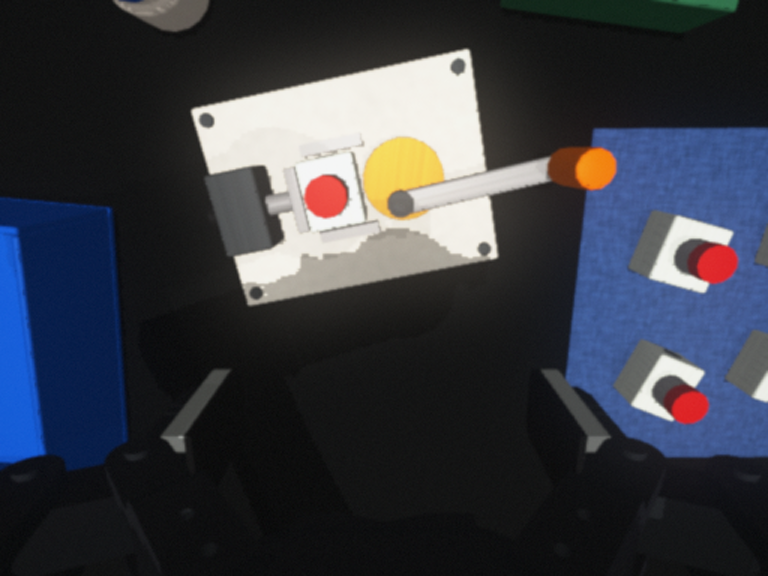

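The wrist view shows the knob top at (596,169), pivot at (400,204), nest spigot top at (326,196) and plate corners at (192,109), (469,49), (497,258), (250,305).

```bash
python3 - <<'E'
from h import *
c=[np.load("w1c.npz")[k] for k in("arr_0","arr_1","arr_2")];f=lambda u,z:atz(c,np.array(u)/1.5,z)[:2]
kt=f((596,169),.098);kb=f((556,167),.046)
print("knob",kt,kb)
for z in(.046,.05,.056):
    p=f((400,204),z);d=kt-p;print("pivot",z,p,np.linalg.norm(d),np.degrees(np.arctan2(d[1],d[0])))
C=np.array([f(u,.012) for u in((192,109),(469,49),(497,258),(250,305))]);print("plate",C,C.mean(0))
for a,b in((1,0),(2,3)): d=C[b]-C[a];print(np.degrees(np.arctan2(-d[0],d[1])),np.linalg.norm(d))
for a,b in((3,0),(2,1)): d=C[b]-C[a];print(np.degrees(np.arctan2(d[1],d[0])),np.linalg.norm(d))
print("spigot",f((326,196),.074))
print("rails mid",f((333,143),.022),f((350,231),.022))
print("blocktop corners",[f(u,.046).round(4) for u in((297,166),(353,152),(366,219),(311,234))])
E
```

```text
knob [ 0.63391561 -0.08982627] [ 0.63324844 -0.08542994]
pivot 0.046 [0.60941948 0.01780395] 0.11038262667903743 -77.17815943951567
pivot 0.05 [0.60985213 0.0179307 ] 0.11041112175232198 -77.41167531984235
pivot 0.056 [0.61050111 0.01812083] 0.11045730084463685 -77.76171354767438
plate [[ 0.6728881   0.16417438]
 [ 0.71066278 -0.03004598]
 [ 0.56420302 -0.05826921]
 [ 0.52694554  0.13531785]] [0.61867486 0.05279426]
11.006271092888321 0.19785973464140802
10.893860978233805 0.1971397157517072
11.184558364929874 0.14876804047483258
10.90736423848394 0.14915431588115896
spigot [0.61751714 0.0642801 ]
rails mid [0.64936115 0.06421999] [0.58726402 0.05383083]
blocktop corners [array([0.6346, 0.0861]), array([0.6434, 0.0488]), array([0.5994, 0.041 ]), array([0.5892, 0.079 ])]
```

>>> step_arm(
  deltas=[
    [[0,0,0,20,39,0,1],[0,0,0,20,39,0,1],[0,0,0,20,40,0,1],[0,0,0,0,0,40,1],[0,0,0,0,0,40,1],[0,0,0,0,0,40,1],[0,0,0,0,0,30,1],[0,0,0,0,0,15,1],[0,0,0,0,0,4,1],[0,0,0,0,0,0,1],[0,0,0,0,0,0,0],[0,0,0,0,0,0,0],[0,0,0,0,0,0,0],[0,0,0,0,0,0,0],[0,0,0,0,0,0,0],[0,0,0,0,0,0,0]],
  ],
  squeeze=20,
)

```text
t: 3.75
ee_pos: [0.6346, -0.0895, 0.1358]
ee_rot: [0.001, 1.0, -0.0, 0.001]
wrist_force: [-0.0, -4.6, 3.6]
opening: 0.0235
grip_force: 24.9
```

Knob held (23.5 mm). Swing it clockwise along the arc to slack.

>>> step_arm(
  deltas=[
    [[0,0,0,-7.4,1.2,0,0],[0,0,0,-7.4,1.1,0,0],[0,0,0,-7.6,0.3,0,0],[0,0,0,-7.5,-0.1,0,0],[0,0,0,-7.5,-0.6,0,0],[0,0,0,-7.4,-1.2,0,0],[0,0,0,-7.4,-1.7,0,0],[0,0,0,-7.2,-2.2,0,0],[0,0,0,-7,-2.6,0,0],[0,0,0,-6.9,-3.1,0,0],[0,0,0,-6.6,-3.6,0,0],[0,0,0,-6.4,-4.1,0,0],[0,0,0,-6,-4.5,0,0],[0,0,0,-5.7,-4.8,0,0],[0,0,0,-5.4,-5.3,0,0],[0,0,0,-5.1,-5.7,0,0],[0,0,0,-4.6,-5.9,0,0],[0,0,0,-4.2,-6.2,0,0],[0,0,0,0,0,0,0],[0,0,0,0,0,0,0]],
  ],
)

```text
t: 5.75
ee_pos: [0.5072, -0.0439, 0.135]
ee_rot: [0.003, 1.0, -0.003, -0.012]
wrist_force: [-21.7, -14.4, 24.3]
opening: 0.0224
grip_force: 22.4
```

```bash
python3 - <<'E'
from h import *
s,A=st();print(A.round(3),s["torque"].round(2),s["joint_positions"].round(3))
im=robot.camera("side");a=im[170:290,180:340];im=robot.camera("wrist");
b=cv2.resize(a,None,fx=3,fy=3);c=cv2.resize(im,(480,360));save(np.hstack([c,b[:360,:300]]),"s1.png")
E
```

```text
t 5.75 pos [ 0.5072 -0.0439  0.135 ] yaw -0.31 z [-0.025 -0.007 -1.   ] open 0.0224 grip 22.4 F [-21.7 -14.4  24.3]
[[ 1.    -0.005 -0.025]
 [-0.005 -1.    -0.007]
 [-0.025  0.007 -1.   ]] [-4.14  5.48 -0.25] [ 2.330e-01  3.940e-01 -4.760e-01  1.000e-03 -7.270e-01  1.331e+00]
```

View pics/s1.png

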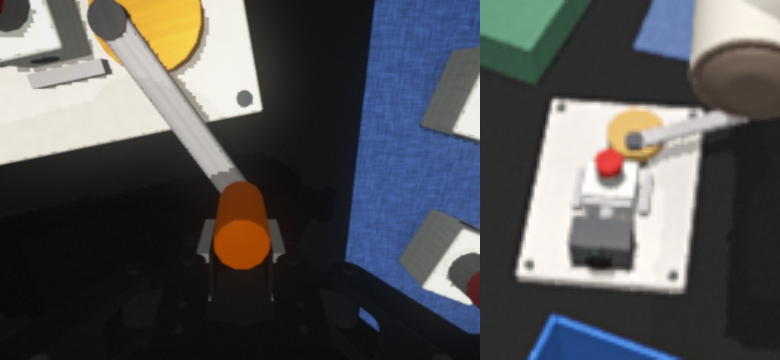

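```bash
python3 - <<'E'
from h import *
s,A=st(); c=cam("wrist");k=512/480
for z,u in((.098,(242,243)),(.05,(110,20)),(.046,(241,190))): print(atz(c,np.array(u)*k,z))
p=atz(c,np.array((110,20))*k,.05);q=atz(c,np.array((242,243))*k,.098);d=q-p;print(np.hypot(*d[:2]),np.degrees(np.arctan2(d[1],d[0]))%360)
E
```

```text
t 5.85 pos [ 0.5072 -0.0439  0.135 ] yaw -0.31 z [-0.025 -0.007 -1.   ] open 0.0223 grip 22.5 F [-20.4 -15.5  23.9]
[ 0.5200411  -0.04453382  0.098     ]
[0.6086929  0.01517322 0.05      ]
[ 0.52413661 -0.04461663  0.046     ]
0.10688345218888495 213.9602914867706
```

>>> step_arm(
  deltas=[
    [[0,0,0,0,0,0,0.7],[0,0,0,0,0,0,0.7],[0,0,0,0,0,0,0.7],[0,0,0,0,0,0,0.7],[0,0,0,0,0,0,0.7],[0,0,0,0,0,-20,0.7],[0,0,0,0,0,-40,0.7],[0,0,0,0,0,-40,0.7],[0,0,0,0,0,-40,0.7],[0,0,0,0,0,0,0.7]],
  ],
)

```text
t: 6.85
ee_pos: [0.5198, -0.0389, 0.2811]
ee_rot: [-0.001, 1.0, 0.0, 0.007]
wrist_force: [0.5, 0.1, 0.3]
opening: 0.0601
grip_force: 0.0
```

```bash
python3 - <<'E'
from h import *
s,A=st(); c=cam("wrist");im=robot.camera("wrist")
h=cv2.cvtColor(im,cv2.COLOR_RGB2HSV);m=cv2.inRange(h,(7,170,90),(18,255,255));yy,xx=np.nonzero(m);print(len(xx))
a=im;b=robot.camera("top")[110:230,190:350]
save(np.hstack([cv2.resize(im,(480,360)),cv2.resize(b[:,:106],(318,360))]),"s2.png")
E
```

```text
t 6.85 pos [ 0.5198 -0.0389  0.2811] yaw 0.03 z [ 0.013  0.001 -1.   ] open 0.0601 grip 0.0 F [0.5 0.1 0.3]
834
```

View pics/s2.png

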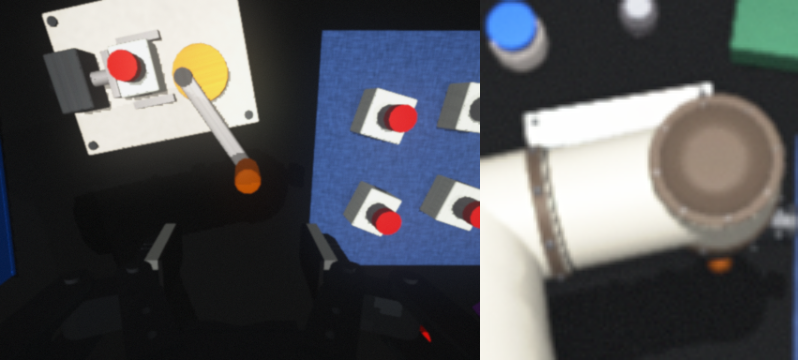

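```bash
python3 - <<'E'
from h import *
s,A=st(); c=cam("wrist");k=512/480
f=lambda u,z:atz(c,np.array(u)*k,z)[:2]
p=f((183,76),.05);q=f((248,181),.098);d=q-p;print(p,q,np.hypot(*d),np.degrees(np.arctan2(d[1],d[0]))%360)
print("rej0",f((123,66),.074),"A",f((403,118),.064),"B",f((388,222),.064))
E
```

```text
t 6.95 pos [ 0.5172 -0.039   0.2758] yaw -0.06 z [ 0.002  0.001 -1.   ] open 0.0598 grip 0.0 F [-0.2  0.1 -0.3]
[0.60461433 0.01519483] [ 0.51611311 -0.04504207] 0.10705582353922707 214.24051754315445
rej0 [0.61134407 0.06156214] A [ 0.56688972 -0.18897616] B [ 0.46263065 -0.18922712]
```

>>> step_arm(
  deltas=[
    [[0,0,0,25,-26,0,0.55],[0,0,0,25,-26,0,0.55],[0,0,0,25,-26,0,0.55],[0,0,0,25,-25.5,0,0.55],[0,0,0,0,0,40,0.55],[0,0,0,0,0,40,0.55],[0,0,0,0,0,40,0.55],[0,0,0,0,0,25,0.55],[0,0,0,0,0,8,0.55],[0,0,0,0,0,0,0.55],[0,0,0,0,0,0,0],[0,0,0,0,0,0,0],[0,0,0,0,0,0,0],[0,0,0,0,0,0,0],[0,0,0,0,0,0,0]],
  ],
  squeeze=60,
)

```text
t: 8.45
ee_pos: [0.618, 0.0644, 0.1236]
ee_rot: [-0.0, 1.0, -0.0, 0.002]
wrist_force: [-0.7, 1.0, 5.7]
opening: 0.0243
grip_force: 59.3
```

>>> step_arm(
  deltas=[
    [[0,0,0,0,0,-20,0],[0,0,0,0,0,-40,0],[0,0,0,0,0,-50,0],[0,0,0,0,0,-50,0],[0,0,0,-23.5,-35,0,0],[0,0,0,-23.5,-35,0,0],[0,0,0,-23.5,-35,0,0],[0,0,0,-23.5,-35,0,0],[0,0,0,-23.5,-35,0,0],[0,0,0,-23.5,-35,0,0],[0,0,0,-23.5,-35,0,0],[0,0,0,-23.5,-35,0,0],[0,0,0,0,0,0,0],[0,0,0,0,0,0,0]],
  ],
)

```text
t: 9.85
ee_pos: [0.4284, 0.3444, 0.2811]
ee_rot: [0.001, 1.0, 0.0, -0.001]
wrist_force: [0.5, -0.4, -2.0]
opening: 0.024
grip_force: 59.4
```

```bash
python3 - <<'E'
from h import *
st(); c=cam("wrist"); im=robot.camera("wrist"); save(im,"w2.png",s=1.2);np.savez("w2c.npz",*c)
E
```

```text
t 9.85 pos [0.4284 0.3444 0.2811] yaw 0.04 z [-0.002 -0.002 -1.   ] open 0.024 grip 59.4 F [ 0.5 -0.4 -2. ]
```

View pics/w2.png

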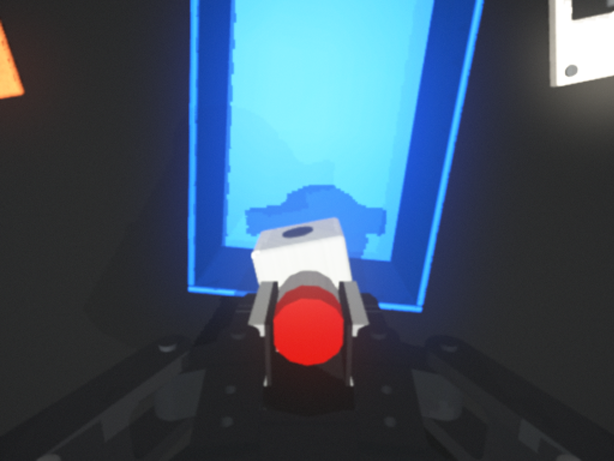

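```bash
python3 - <<'E'
from h import *
c=[np.load("w2c.npz")[k] for k in("arr_0","arr_1","arr_2")]
f=lambda u,z:atz(c,np.array(u)/1.2,z)[:2]
a=f((189,291),.1);b=f((423,311),.1);d=a-b;n=np.linalg.norm(d);d/=n;x=np.array([d[1],-d[0]])
print(a,b,n,np.degrees(np.arctan2(x[1],x[0])));C=(a+b)/2+.12*x;print("centre",C)
for i in(-70,0,70):
  for j in(-36,36): print(i,j,(C+i/1e3*x+j/1e3*d).round(3))
E
```

```text
[0.38133565 0.42941297] [0.36539207 0.2604384 ] 0.1697250778129689 -5.3901827600006005
centre [0.49283323 0.33365316]
-70 -36 [0.42  0.304]
-70 36 [0.427 0.376]
0 -36 [0.489 0.298]
0 36 [0.496 0.369]
70 -36 [0.559 0.291]
70 36 [0.566 0.363]
```

>>> step_arm(
  deltas=[
    [[0,0,0,0,-26,20,0],[0,0,0,0,0,45,0],[0,0,0,0,0,45,0],[0,0,0,0,0,25,0],[0,0,0,0,0,0,0.5],[0,0,0,0,0,0,0.5],[0,0,0,0,0,0,0.5],[0,0,0,0,0,-45,0.5],[0,0,0,0,0,-45,0.5],[0,0,0,0,0,-45,0.5],[0,0,0,4,40,0,0.5],[0,0,0,4,45,0,0.5],[0,0,0,4,45,0,0.5],[0,0,0,4,45,0,0.5],[0,0,0,4,45,0,0.5],[0,0,0,4,45,0,0.5],[0,0,0,4,45,0,0.5],[0,0,0,4,45,0,0.5],[0,0,0,4,45,0,0.5],[0,0,0,0,45,0,0.5]],
  ],
)

```text
t: 11.9
ee_pos: [0.4654, -0.0768, 0.2847]
ee_rot: [-0.0, 1.0, -0.0, 0.003]
wrist_force: [0.8, -0.5, -0.5]
opening: 0.0427
grip_force: 0.0
```

>>> step_arm(
  deltas=[
    [[0,0,0,0,45,0,0.5],[0,0,0,0,45,0,0.5],[0,0,0,0,25,0,0.5],[0,0,0,0,0,0,0.5],[0,0,0,0,0,0,0.5]],
  ],
)

```text
t: 12.4
ee_pos: [0.4648, -0.1904, 0.2837]
ee_rot: [0.0, 1.0, -0.001, 0.002]
wrist_force: [0.4, -0.1, -0.1]
opening: 0.043
grip_force: 0.0
```

```bash
cat >> h.py <<'E'
def tops(z=.064,lo=None):
    s,A=st();c=cam("wrist");im=robot.camera("wrist");h=cv2.cvtColor(im,cv2.COLOR_RGB2HSV)
    for nm,m in(("red",cv2.inRange(h,(0,150,150),(6,255,255))|cv2.inRange(h,(174,150,150),(180,255,255))),("green",cv2.inRange(h,(50,120,100),(80,255,255)))):
        n,l,t,q=cv2.connectedComponentsWithStats(m)
        for i in range(1,n):
            if t[i,4]>120:
                # fit circle of the top face: farthest-up part -> min enclosing
                P=atz(c,q[i],z);v=q[i]+[0,40]
                col=im[int(min(383,q[i][1]+0)),int(q[i][0])]
                print(nm,q[i].round(0),t[i,4],P[:2].round(4),"d tool x,y mm",np.round(1e3*(A[:2,:2].T@(P[:2]-s["ee_pos"][:2])),1))
    return im,c
E
python3 - <<'E'
from h import *
im,c=tops();save(im,"w3.png",s=1.2);np.save("w3.npy",im);np.savez("w3c.npz",*c)
E
```

```text
t 12.4 pos [ 0.4648 -0.1904  0.2837] yaw -0.16 z [ 0.004 -0.    -1.   ] open 0.043 grip 0.0 F [ 0.4 -0.1 -0.1]
red [257.  57.] 751 [ 0.5712 -0.1911] d tool x,y mm [106.4   0.4]
red [483.  61.] 790 [ 0.5679 -0.3818] d tool x,y mm [103.6 191.1]
red [361. 171.] 590 [ 0.473  -0.2875] d tool x,y mm [ 8.5 97.1]
red [258. 180.] 519 [ 0.4651 -0.1915] d tool x,y mm [0.2 1.1]
red [468. 183.] 594 [ 0.461  -0.3885] d tool x,y mm [ -3.3 198.1]
green [369.  46.] 836 [ 0.5797 -0.2849] d tool x,y mm [115.1  94.2]
```

View pics/w3.png

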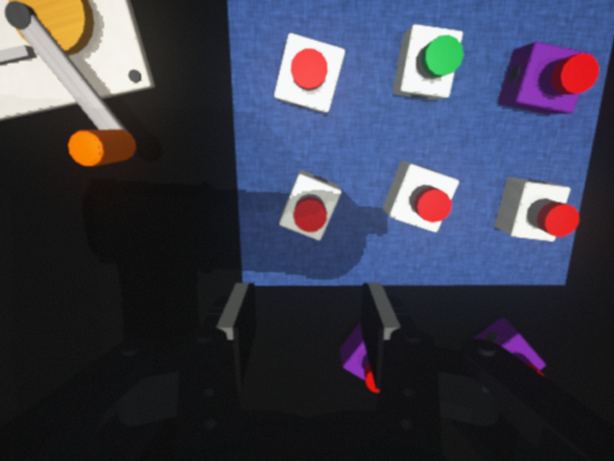

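>>> step_arm(
  deltas=[
    [[0,0,0,0,1,45,0.5],[0,0,0,0,0,45,0.5],[0,0,0,0,0,45,0.5],[0,0,0,0,0,28,0.5],[0,0,0,0,0,6,0.5],[0,0,0,0,0,0,0.5],[0,0,0,0,0,0,0],[0,0,0,0,0,0,0],[0,0,0,0,0,0,0],[0,0,0,0,0,0,0],[0,0,0,0,0,0,0],[0,0,0,0,0,-25,0],[0,0,0,0,0,-45,0],[0,0,0,0,0,-50,0],[0,0,0,0,0,-50,0],[0,0,0,0,0,0,0]],
  ],
)

```text
t: 14.05
ee_pos: [0.4677, -0.1916, 0.291]
ee_rot: [0.002, 1.0, 0.0, 0.008]
wrist_force: [1.6, 0.5, -2.2]
opening: 0.0243
grip_force: 59.8
```

>>> step_arm(
  deltas=[
    [[0,0,0,-4,-45,0,0],[0,0,0,-4,-45,0,0],[0,0,0,-4,-45,0,0],[0,0,0,-4,-45,0,0],[0,0,0,-4,-45,0,0],[0,0,0,-4,-45,0,0],[0,0,0,-4,-45,0,0],[0,0,0,-4,-45,0,0],[0,0,0,-4,-45,0,0],[0,0,0,-4,-45,0,0],[0,0,0,-4,-45,0,0],[0,0,0,0,0,0,0],[0,0,0,0,0,45,0],[0,0,0,0,0,45,0],[0,0,0,0,0,40,0],[0,0,0,0,0,0,0]],
  ],
)

```text
t: 15.65
ee_pos: [0.4184, 0.3004, 0.1473]
ee_rot: [0.005, 1.0, -0.002, -0.005]
wrist_force: [-0.5, -0.3, -2.3]
opening: 0.0241
grip_force: 60.1
```

>>> step_arm(
  deltas=[
    [[0,0,0,0,0,0,0.5],[0,0,0,0,0,0,0.5],[0,0,0,0,0,0,0.5],[0,0,0,0,0,-45,0.5],[0,0,0,0,0,-45,0.5],[0,0,0,0,0,-45,0.5],[0,0,0,13.8,45,0,0.5],[0,0,0,13.8,45,0,0.5],[0,0,0,13.8,45,0,0.5],[0,0,0,13.8,45,0,0.5],[0,0,0,13.8,45,0,0.5],[0,0,0,13.8,45,0,0.5],[0,0,0,13.8,45,0,0.5],[0,0,0,13.8,45,0,0.5],[0,0,0,13.8,45,0,0.5],[0,0,0,13.8,45,0,0.5],[0,0,0,13.8,43,0,0.5],[0,0,0,0,0,0,0.5],[0,0,0,0,0,0,0.5],[0,0,0,0,0,0,0.5]],
  ],
)

```text
t: 17.65
ee_pos: [0.5724, -0.1884, 0.2892]
ee_rot: [-0.0, 1.0, -0.0, 0.001]
wrist_force: [-0.6, -0.1, 0.0]
opening: 0.0429
grip_force: 0.0
```

```bash
python3 - <<'E'
from h import *
tops()
E
```

```text
t 17.65 pos [ 0.5724 -0.1884  0.2892] yaw -0.03 z [ 0.002  0.    -1.   ] open 0.0429 grip 0.0 F [-0.6 -0.1  0. ]
red [260. 179.] 513 [ 0.5716 -0.1911] d tool x,y mm [-0.8  2.7]
red [459. 183.] 558 [ 0.5677 -0.3816] d tool x,y mm [ -4.6 193.2]
red [355. 269.] 296 [ 0.4756 -0.2902] d tool x,y mm [-96.8 101.9]
red [448. 282.] 441 [ 0.4608 -0.3886] d tool x,y mm [-111.5  200.2]
green [359. 170.] 603 [ 0.5802 -0.2847] d tool x,y mm [ 7.9 96.3]
```

>>> step_arm(
  deltas=[
    [[0,0,0,-1,2.5,45,0.5],[0,0,0,0,0,45,0.5],[0,0,0,0,0,45,0.5],[0,0,0,0,0,32,0.5],[0,0,0,0,0,8,0.5],[0,0,0,0,0,0,0.5],[0,0,0,0,0,0,0],[0,0,0,0,0,0,0],[0,0,0,0,0,0,0],[0,0,0,0,0,0,0],[0,0,0,0,0,0,0],[0,0,0,0,0,-25,0],[0,0,0,0,0,-45,0],[0,0,0,0,0,-50,0],[0,0,0,0,0,-50,0],[0,0,0,0,0,0,0]],
  ],
)

```text
t: 19.3
ee_pos: [0.5745, -0.1923, 0.2922]
ee_rot: [0.002, 1.0, -0.0, 0.009]
wrist_force: [1.2, 0.2, -2.3]
opening: 0.0239
grip_force: 59.3
```

>>> step_arm(
  deltas=[
    [[0,0,0,-7.5,-44.5,0,0],[0,0,0,-7.5,-44.5,0,0],[0,0,0,-7.5,-44.5,0,0],[0,0,0,-7.5,-44.5,0,0],[0,0,0,-7.5,-44.5,0,0],[0,0,0,-7.5,-44.5,0,0],[0,0,0,-7.5,-44.5,0,0],[0,0,0,-7.5,-44.5,0,0],[0,0,0,-7.5,-44.5,0,0],[0,0,0,-7.5,-44.5,0,0],[0,0,0,-7.5,-44.5,0,0],[0,0,0,0,0,0,0],[0,0,0,0,0,45,0],[0,0,0,0,0,45,0],[0,0,0,0,0,45,0],[0,0,0,0,0,0,0]],
  ],
)

```text
t: 20.9
ee_pos: [0.4861, 0.2945, 0.1413]
ee_rot: [0.005, 1.0, -0.002, -0.006]
wrist_force: [-0.7, -1.2, -2.3]
opening: 0.0244
grip_force: 59.6
```

>>> step_arm(
  deltas=[
    [[0,0,0,0,0,0,0.5],[0,0,0,0,0,0,0.5],[0,0,0,0,0,0,0.5],[0,0,0,0,0,-45,0.5],[0,0,0,0,0,-45,0.5],[0,0,0,0,0,-50,0.5],[0,0,0,-1,45,0,0.5],[0,0,0,-1,45,0,0.5],[0,0,0,-1,45,0,0.5],[0,0,0,-1,45,0,0.5],[0,0,0,-1,45,0,0.5],[0,0,0,-1,45,0,0.5],[0,0,0,-1,45,0,0.5],[0,0,0,-1,45,0,0.5],[0,0,0,-1,45,0,0.5],[0,0,0,-1,45,0,0.5],[0,0,0,-1,45,0,0.5],[0,0,0,-1,45,0,0.5],[0,0,0,-1,45,0,0.5],[0,0,0,0,0,0,0.5]],
  ],
)

```text
t: 22.9
ee_pos: [0.4757, -0.2912, 0.2899]
ee_rot: [0.001, 1.0, -0.003, 0.002]
wrist_force: [-0.8, 0.6, -0.6]
opening: 0.0426
grip_force: 0.0
```

>>> step_arm(
  deltas=[
    [[0,0,0,0,0,0,0.5],[0,0,0,0,0,0,0.5]],
  ],
)

```text
t: 23.1
ee_pos: [0.4761, -0.2863, 0.2892]
ee_rot: [0.0, 1.0, -0.0, 0.001]
wrist_force: [-0.6, 0.6, -0.4]
opening: 0.0425
grip_force: 0.0
```

```bash
python3 - <<'E'
from h import *
im,c=tops();np.save("w4.npy",im);np.savez("w4c.npz",*c)
E
```

```text
t 23.1 pos [ 0.4761 -0.2863  0.2892] yaw -0.03 z [ 0.002 -0.    -1.   ] open 0.0425 grip 0.0 F [-0.6  0.6 -0.4]
red [228. 320.] 518 [ 0.3175 -0.2546] d tool x,y mm [-158.6  -31.7]
```

```bash
python3 - <<'E'
from h import *
im=np.load("w4.npy");t=robot.camera("top");st()
save(np.hstack([cv2.resize(im,(480,360)),cv2.resize(t[130:298,260:409],(319,360))]),"s3.png")
E
```

```text
t 23.2 pos [ 0.4762 -0.2858  0.2889] yaw 0.04 z [ 0.002 -0.    -1.   ] open 0.0426 grip 0.0 F [0.9 1.2 0.2]
```

View pics/s3.png

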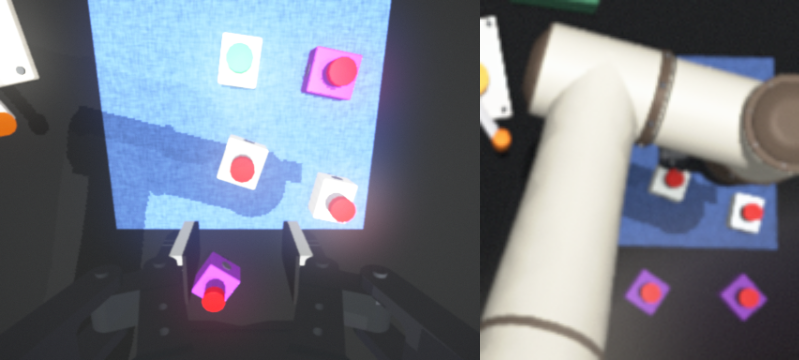

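Only glare washed out the colours. Rejects are at (241,169) and (342,209), green at (239,58), and purple ones at (342,72) and (213,298).

```bash
sed -i 's/(0,150,150),(6,/(0,110,120),(6,/;s/(174,150,150)/(172,110,120)/;s/(50,120,100)/(50,60,100)/' h.py; python3 - <<'E'
from h import *
c=[np.load("w4c.npz")[k] for k in("arr_0","arr_1","arr_2")];k=512/480
for n,u in(("C",(241,169)),("D",(342,209)),("good",(239,58))): print(n,atz(c,np.array(u)*k,.064)[:2].round(4))
g=[atz(c,np.array(u)*k,.036)[:2] for u in((224,33),(263,37),(258,88),(219,83))];print(np.round(g,4))
print([round(float(np.linalg.norm(g[i]-g[i-1])),4) for i in range(4)])
tops()
E
```

```text
C [ 0.474  -0.2867]
D [ 0.4304 -0.3935]
good [ 0.579  -0.2849]
[[ 0.605  -0.27  ]
 [ 0.6014 -0.3085]
 [ 0.5532 -0.3043]
 [ 0.5581 -0.2642]]
[0.0472, 0.0387, 0.0483, 0.0405]
t 23.2 pos [ 0.4762 -0.2858  0.2889] yaw 0.04 z [ 0.002 -0.    -1.   ] open 0.0426 grip 0.0 F [0.9 1.2 0.2]
red [368.  72.] 378 [ 0.5711 -0.3821] d tool x,y mm [94.8 96.4]
red [259. 180.] 544 [ 0.4741 -0.2877] d tool x,y mm [-2.1  1.9]
red [365. 223.] 540 [ 0.4305 -0.3931] d tool x,y mm [-45.8 107.3]
red [228. 320.] 542 [ 0.3175 -0.2545] d tool x,y mm [-158.7  -31.4]
```

>>> step_arm(
  deltas=[
    [[0,0,0,-2,1.5,45,0.5],[0,0,0,0,0,45,0.5],[0,0,0,0,0,45,0.5],[0,0,0,0,0,32,0.5],[0,0,0,0,0,8,0.5],[0,0,0,0,0,0,0.5],[0,0,0,0,0,0,0],[0,0,0,0,0,0,0],[0,0,0,0,0,0,0],[0,0,0,0,0,0,0],[0,0,0,0,0,0,0],[0,0,0,0,0,-25,0],[0,0,0,0,0,-45,0],[0,0,0,0,0,-50,0],[0,0,0,0,0,-50,0],[0,0,0,0,0,0,0]],
  ],
)

```text
t: 24.85
ee_pos: [0.4766, -0.2898, 0.2915]
ee_rot: [0.003, 1.0, -0.0, 0.008]
wrist_force: [0.8, -0.2, -2.9]
opening: 0.0242
grip_force: 59.5
```

>>> step_arm(
  deltas=[
    [[0,0,0,6.5,-44.5,0,0],[0,0,0,6.5,-44.5,0,0],[0,0,0,6.5,-44.5,0,0],[0,0,0,6.5,-44.5,0,0],[0,0,0,6.5,-44.5,0,0],[0,0,0,6.5,-44.5,0,0],[0,0,0,6.5,-44.5,0,0],[0,0,0,6.5,-44.5,0,0],[0,0,0,6.5,-44.5,0,0],[0,0,0,6.5,-44.5,0,0],[0,0,0,6.5,-44.5,0,0],[0,0,0,6.5,-44.5,0,0],[0,0,0,6.5,-44.5,0,0],[0,0,0,0,0,0,0],[0,0,0,0,0,45,0],[0,0,0,0,0,45,0],[0,0,0,0,0,45,0],[0,0,0,0,0,0,0]],
  ],
)

```text
t: 26.65
ee_pos: [0.555, 0.2864, 0.1403]
ee_rot: [0.005, 1.0, -0.002, -0.007]
wrist_force: [-1.0, -1.3, -3.4]
opening: 0.0239
grip_force: 59.7
```

>>> step_arm(
  deltas=[
    [[0,0,0,0,0,0,0.5],[0,0,0,0,0,0,0.5],[0,0,0,0,0,0,0.5],[0,0,0,0,0,-45,0.5],[0,0,0,0,0,-45,0.5],[0,0,0,0,0,-50,0.5],[0,0,0,-8.5,45,0,0.5],[0,0,0,-8.5,45,0,0.5],[0,0,0,-8.5,45,0,0.5],[0,0,0,-8.5,45,0,0.5],[0,0,0,-8.5,45,0,0.5],[0,0,0,-8.5,45,0,0.5],[0,0,0,-8.5,45,0,0.5],[0,0,0,-8.5,45,0,0.5],[0,0,0,-8.5,45,0,0.5],[0,0,0,-8.5,45,0,0.5],[0,0,0,-8.5,45,0,0.5],[0,0,0,-8.5,45,0,0.5],[0,0,0,-8.5,45,0,0.5],[0,0,0,-8.5,45,0,0.5]],
  ],
)

```text
t: 28.65
ee_pos: [0.4391, -0.3418, 0.2908]
ee_rot: [0.001, 1.0, -0.0, 0.002]
wrist_force: [0.9, 0.9, -0.2]
opening: 0.0428
grip_force: 0.0
```

>>> step_arm(
  deltas=[
    [[0,0,0,-8.5,45,0,0.5],[0,0,0,0,8,0,0.5],[0,0,0,0,0,0,0.5],[0,0,0,0,0,0,0.5]],
  ],
)

```text
t: 29.05
ee_pos: [0.431, -0.3922, 0.2891]
ee_rot: [0.0, 1.0, -0.0, 0.001]
wrist_force: [0.4, -0.1, -0.3]
opening: 0.0426
grip_force: 0.0
```

```bash
python3 - <<'E'
from h import *
im,c=tops()
E
```

```text
t 29.05 pos [ 0.431  -0.3922  0.2891] yaw -0.04 z [ 0.002 -0.001 -1.   ] open 0.0426 grip 0.0 F [ 0.4 -0.1 -0.3]
red [259. 179.] 535 [ 0.4301 -0.3944] d tool x,y mm [-0.9  2.2]
red [129. 280.] 377 [ 0.3214 -0.259 ] d tool x,y mm [-109.7 -133.1]
red [252. 287.] 548 [ 0.3137 -0.3876] d tool x,y mm [-117.4   -4.5]
green [139.  13.] 172 [ 0.5714 -0.2948] d tool x,y mm [140.3 -97.5]
```

>>> step_arm(
  deltas=[
    [[0,0,0,-1,2,45,0.5],[0,0,0,0,0,45,0.5],[0,0,0,0,0,45,0.5],[0,0,0,0,0,32,0.5],[0,0,0,0,0,8,0.5],[0,0,0,0,0,0,0.5],[0,0,0,0,0,0,0],[0,0,0,0,0,0,0],[0,0,0,0,0,0,0],[0,0,0,0,0,0,0],[0,0,0,0,0,0,0],[0,0,0,0,0,-25,0],[0,0,0,0,0,-45,0],[0,0,0,0,0,-50,0],[0,0,0,0,0,-50,0],[0,0,0,0,0,0,0]],
  ],
)

```text
t: 30.7
ee_pos: [0.4322, -0.3968, 0.2921]
ee_rot: [0.005, 1.0, -0.0, 0.007]
wrist_force: [1.2, -0.8, -2.5]
opening: 0.024
grip_force: 59.3
```

>>> step_arm(
  deltas=[
    [[0,0,0,5.6,-44.7,0,0],[0,0,0,5.6,-44.7,0,0],[0,0,0,5.6,-44.7,0,0],[0,0,0,5.6,-44.7,0,0],[0,0,0,5.6,-44.7,0,0],[0,0,0,5.6,-44.7,0,0],[0,0,0,5.6,-44.7,0,0],[0,0,0,5.6,-44.7,0,0],[0,0,0,5.6,-44.7,0,0],[0,0,0,5.6,-44.7,0,0],[0,0,0,5.6,-44.7,0,0],[0,0,0,5.6,-44.7,0,0],[0,0,0,5.6,-44.7,0,0],[0,0,0,5.6,-44.7,0,0],[0,0,0,5.6,-44.7,0,0],[0,0,0,5.6,-44.7,0,0],[0,0,0,5.6,-44.7,0,0],[0,0,0,0,0,0,0],[0,0,0,0,0,0,0]],
  ],
)

```text
t: 32.6
ee_pos: [0.5253, 0.3655, 0.2815]
ee_rot: [0.001, 1.0, -0.0, -0.001]
wrist_force: [0.3, -0.2, -2.0]
opening: 0.0242
grip_force: 59.6
```

```bash
python3 - <<'E'
from h import *
st();im=robot.camera("wrist");t=robot.camera("side")
save(np.hstack([cv2.resize(im,(480,360)),cv2.resize(t[264:384,160:266],(318,360))]),"s4.png")
E
```

```text
t 32.6 pos [0.5253 0.3655 0.2815] yaw -0.0 z [-0.002 -0.002 -1.   ] open 0.0242 grip 59.6 F [ 0.3 -0.2 -2. ]
```

View pics/s4.png

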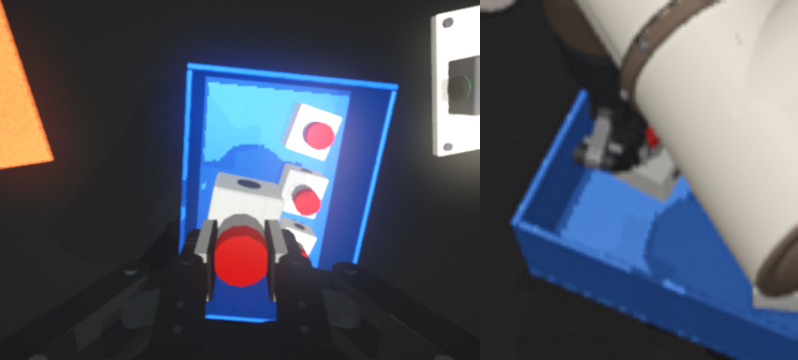

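>>> step_arm(
  deltas=[
    [[0,0,0,0,0,45,0],[0,0,0,0,0,45,0],[0,0,0,0,0,45,0],[0,0,0,0,0,0,0.5],[0,0,0,0,0,0,0.5],[0,0,0,0,0,0,0.5],[0,0,0,0,0,-45,0.5],[0,0,0,0,0,-45,0.5],[0,0,0,0,0,-50,0.5],[0,0,0,3.6,43.4,0,0.5],[0,0,0,3.6,43.4,0,0.5],[0,0,0,3.6,43.4,0,0.5],[0,0,0,3.6,43.4,0,0.5],[0,0,0,3.6,43.4,0,0.5],[0,0,0,3.6,43.4,0,0.5],[0,0,0,3.6,43.4,0,0.5],[0,0,0,3.6,43.4,0,0.5],[0,0,0,3.6,43.4,0,0.5],[0,0,0,3.6,43.4,0,0.5],[0,0,0,3.6,43.4,0,0.5]],
  ],
)

```text
t: 34.7
ee_pos: [0.5654, -0.1144, 0.2921]
ee_rot: [0.0, 1.0, -0.0, 0.004]
wrist_force: [0.5, -0.2, -0.1]
opening: 0.0426
grip_force: 0.0
```

>>> step_arm(
  deltas=[
    [[0,0,0,3.6,43.4,0,0.5],[0,0,0,3.6,43.4,0,0.5],[0,0,0,3.6,43.4,0,0.5],[0,0,0,3.6,43.4,0,0.5],[0,0,5.8,0,0,0,0.5],[0,0,0,0,0,0,0.5],[0,0,0,0,0,0,0.5]],
  ],
)

```text
t: 35.4
ee_pos: [0.5793, -0.286, 0.2905]
ee_rot: [0.0, 0.999, -0.05, 0.002]
wrist_force: [0.5, 0.1, -0.6]
opening: 0.0429
grip_force: 0.0
```

```bash
python3 - <<'E'
from h import *
im,c=tops();np.savez("w5c.npz",*c)
b=[(60,60),(140,60)]
save(im,"w5.png",(156,100,356,250),4)
E
```

```text
t 35.4 pos [ 0.5793 -0.286   0.2905] yaw -5.74 z [ 0.004 -0.001 -1.   ] open 0.0429 grip 0.0 F [ 0.5  0.1 -0.6]
green [70. 18.] 5142 [ 0.7316 -0.1449] d tool x,y mm [ 137.4 -155.7]
green [255. 177.] 576 [ 0.5809 -0.2852] d tool x,y mm [ 1.5 -1. ]
```

View pics/w5.png

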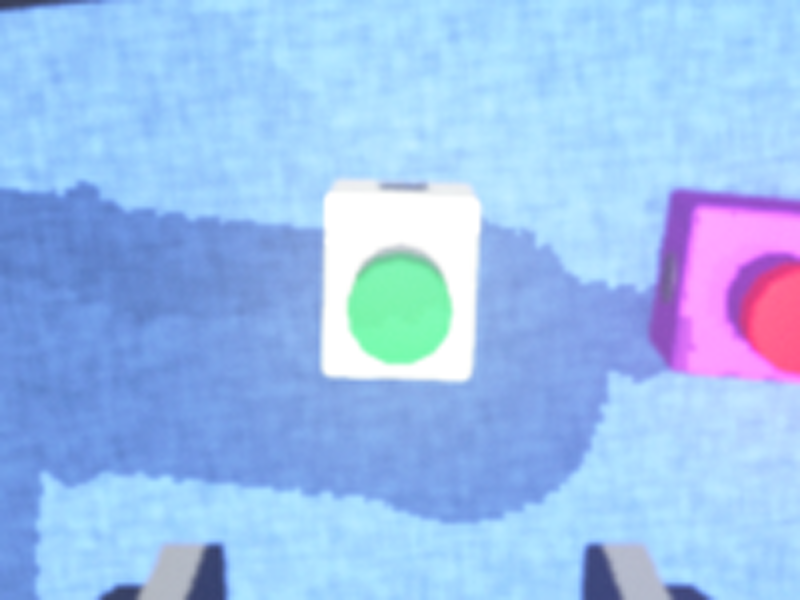

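```bash
python3 - <<'E'
from h import *
c=[np.load("w5c.npz")[k] for k in("arr_0","arr_1","arr_2")]
g=[atz(c,np.array(u)/4+[156,100],.036)[:2] for u in((324,191),(480,200),(471,382),(321,378))]
for i in range(4): d=g[i]-g[i-1];print(np.linalg.norm(d).round(4),np.degrees(np.arctan2(d[1],d[0])).round(1))
print(np.mean(g,0))
E
```

```text
0.0496 -7.6
0.0398 -99.1
0.0484 172.4
0.0398 82.6
[ 0.57905303 -0.28521651]
```

>>> step_arm(
  deltas=[
    [[0,0,0,1,-1,45,0.5],[0,0,0,0,0,45,0.5],[0,0,0,0,0,45,0.5],[0,0,0,0,0,34,0.5],[0,0,0,0,0,8,0.5],[0,0,0,0,0,0,0.5],[0,0,0,0,0,0,0],[0,0,0,0,0,0,0],[0,0,0,0,0,0,0],[0,0,0,0,0,0,0],[0,0,0,0,0,0,0],[0,0,0,0,0,-25,0],[0,0,0,0,0,-45,0],[0,0,0,0,0,-50,0],[0,0,0,0,0,-50,0],[0,0,-6.3,0,0,0,0],[0,0,-6.3,0,0,0,0],[0,0,-6.2,0,0,0,0],[0,0,0,0,0,0,0],[0,0,0,0,0,0,0]],
  ],
)

```text
t: 37.45
ee_pos: [0.58, -0.2851, 0.2808]
ee_rot: [-0.0, 0.994, 0.111, -0.0]
wrist_force: [1.0, -0.9, -2.6]
opening: 0.0235
grip_force: 59.1
```

>>> step_arm(
  deltas=[
    [[0,0,0,12.8,-36.5,0,0],[0,0,0,12.8,-36.5,0,0],[0,0,0,12.8,-36.5,0,0],[0,0,0,12.8,-36.5,0,0],[0,0,0,12.8,-36.5,0,0],[0,0,0,12.8,-36.5,0,0],[0,0,0,12.8,-36.5,0,0],[0,0,0,12.8,-36.5,0,0],[0,0,0,12.8,-36.5,0,0],[0,0,0,0,0,0,0],[0,0,0,0,0,0,0],[0,0,0,0,0,0,0]],
  ],
)

```text
t: 38.65
ee_pos: [0.6188, 0.0601, 0.2807]
ee_rot: [0.0, 0.994, 0.112, -0.0]
wrist_force: [-0.1, 0.6, -2.0]
opening: 0.0241
grip_force: 59.4
```

```bash
python3 - <<'E'
from h import *
s,A=st();print(1e3*A[:2,:2].T@(np.array([.618,.0608])-s["ee_pos"][:2]))
c=cam("wrist");im=robot.camera("wrist");save(im,"w6.png",s=1.5);np.savez("w6c.npz",*c)
E
```

```text
t 38.65 pos [0.6188 0.0601 0.2807] yaw 12.86 z [-0.001 -0.    -1.   ] open 0.0241 grip 59.4 F [-0.1  0.6 -2. ]
[-0.6499716  -0.87375196]
```

View pics/w6.png

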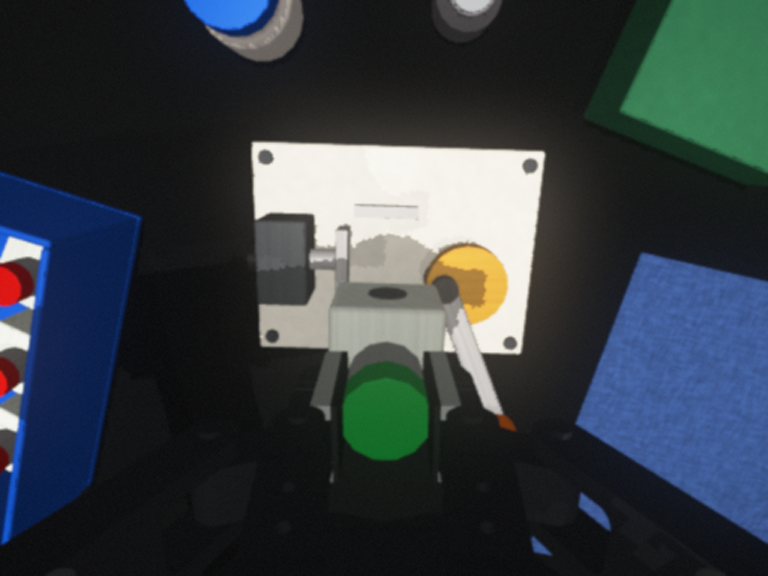

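>>> step_arm(
  deltas=[
    [[0,0,0,-0.6,-0.9,40,0],[0,0,0,0,0,40,0],[0,0,0,0,0,35,0],[0,0,0,0,0,20,0],[0,0,0,0,0,12,0],[0,0,0,0,0,7,0],[0,0,0,0,0,4,0],[0,0,0,0,0,0,0],[0,0,0,0,0,0,0]],
  ],
)

```text
t: 39.6
ee_pos: [0.6209, 0.0616, 0.125]
ee_rot: [-0.0, 0.994, 0.113, 0.004]
wrist_force: [4.6, -0.7, 1.0]
opening: 0.0242
grip_force: 61.3
```

>>> step_arm(
  deltas=[
    [[0,0,0,0,0,0,0],[0,0,0,0,0,0,0],[0,0,0,0,0,0,0]],
  ],
)

```text
t: 39.9
ee_pos: [0.6207, 0.0616, 0.1249]
ee_rot: [-0.0, 0.994, 0.113, 0.004]
wrist_force: [5.2, -0.3, 2.6]
opening: 0.024
grip_force: 61.4
```

```bash
python3 - <<'E'
from h import *
s,A=st();c=cam("wrist");im=robot.camera("wrist");t=robot.camera("side")
save(np.hstack([cv2.resize(im,(480,360)),cv2.resize(t[190:270,185:256],(319,360))]),"s5.png")
np.savez("s5c.npz",*c)
E
```

```text
t 39.9 pos [0.6207 0.0616 0.1249] yaw 12.99 z [ 0.007  0.001 -1.   ] open 0.024 grip 61.4 F [ 5.2 -0.3  2.6]
```

View pics/s5.png

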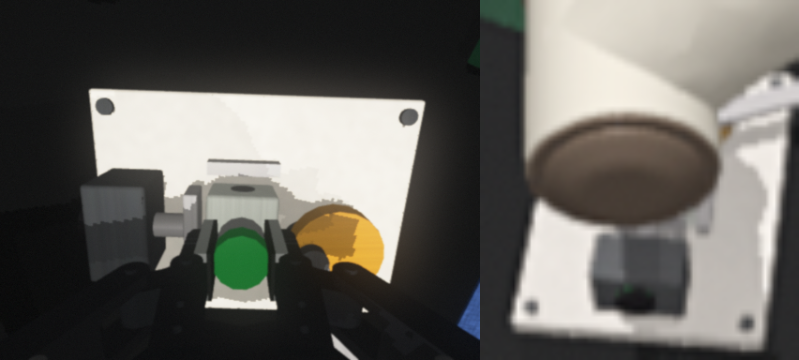

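>>> step_arm(
  deltas=[
    [[0,0,0,2,0,0,0],[0,0,0,0,0,1,0],[0,0,0,0,0,0,0],[0,0,0,0,0,0,0]],
  ],
)

```text
t: 40.4
ee_pos: [0.6212, 0.0618, 0.1247]
ee_rot: [0.0, 0.994, 0.113, 0.002]
wrist_force: [0.5, -0.6, 11.1]
opening: 0.024
grip_force: 62.5
```

>>> step_arm(
  deltas=[
    [[0,0,0,0,0,-1,0],[0,0,0,0,0,0,0.5],[0,0,0,0,0,0,0.5],[0,0,0,0,0,0,0.5],[0,0,0,0,0,0,0.5],[0,0,0,0,0,-30,0.5],[0,0,0,0,0,-45,0.5],[0,0,0,0,0,-45,0.5],[0,0,0,0,0,-40,0.5],[0,0,0,-20,0,0,0.5],[0,0,0,-20,0,0,0.5],[0,0,0,0,0,0,0.5],[0,0,0,0,0,0,0.5],[0,0,0,0,0,0,0.5]],
  ],
)

```text
t: 41.8
ee_pos: [0.5817, 0.0532, 0.2826]
ee_rot: [0.0, 0.994, 0.113, -0.0]
wrist_force: [1.0, -0.0, -0.5]
opening: 0.0427
grip_force: 0.0
```

```bash
python3 - <<'E'
from h import *
im,c=tops(z=.074);np.save("w7.npy",im);np.savez("w7c.npz",*c)
t=robot.camera("side")
h=cv2.cvtColor(im,cv2.COLOR_RGB2HSV);m=cv2.inRange(h,(7,150,60),(18,255,255));n,l,s,q=cv2.connectedComponentsWithStats(m)
for i in range(1,n):
    if s[i,4]>100: print(q[i],s[i])
P=np.array([.6184,.0588]);a=np.radians(11);Rn=np.array([[np.cos(a),-np.sin(a)],[np.sin(a),np.cos(a)]])
b=np.hstack([cv2.resize(im,(480,360)),cv2.resize(t[180:270,180:259],(316,360))]);save(b,"f.png")
E
```

```text
t 41.8 pos [0.5817 0.0532 0.2826] yaw 12.94 z [-0. -0. -1.] open 0.0427 grip 0.0 F [ 1.  -0.  -0.5]
red [  3. 151.] 170 [0.5594 0.276 ] d tool x,y mm [  28.2 -222.1]
green [474.  25.] 4034 [ 0.7448 -0.0855] d tool x,y mm [127.9 171.7]
green [257. 144.] 709 [0.6147 0.0604] d tool x,y mm [33.8  0.3]
[346.2081448  260.71266968] [329 244  32  36 442]
```

View pics/f.png

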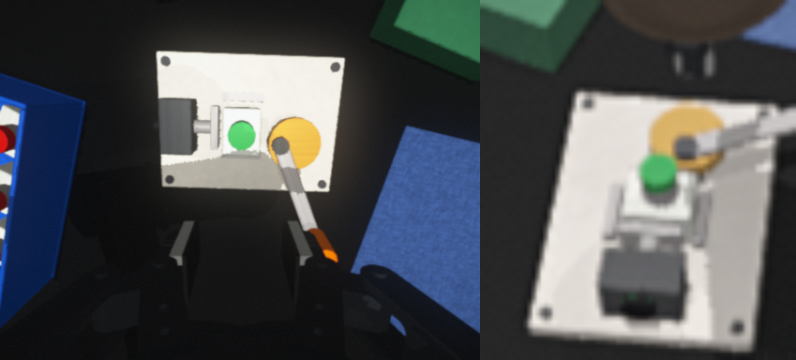

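The good part stands upright in the nest against a slack cam, with the green spigot top at (240,134). I turn the hand so that its x points outward along the lever, to cage the knob tangentially.

>>> step_arm(
  deltas=[
    [[0,0,8.4,0,0,0,1],[0,0,8.4,0,0,0,1],[0,0,8.4,0,0,0,1],[0,0,8.4,0,0,0,1],[0,0,8.4,0,0,0,1],[0,0,8.4,0,0,0,1],[0,0,8.4,0,0,0,1],[0,0,8.4,0,0,0,1],[0,0,8.4,0,0,0,1],[0,0,8.4,0,0,0,1],[0,0,8.4,0,0,0,1],[0,0,8.4,0,0,0,1],[0,0,8.4,0,0,0,1],[0,0,8.4,0,0,0,1],[0,0,8.4,0,0,0,1],[0,0,8.4,0,0,0,1],[0,0,8.4,0,0,0,1],[0,0,8.4,0,0,0,1],[0,0,6,0,0,0,1],[0,0,0,0,0,0,1]],
  ],
)

```text
t: 43.9
ee_pos: [0.5816, 0.0532, 0.2825]
ee_rot: [-0.0, -0.307, 0.952, -0.0]
wrist_force: [0.2, -0.5, 0.9]
opening: 0.0855
grip_force: 0.0
```

>>> step_arm(
  deltas=[
    [[0,0,0,40,-15,0,1],[0,0,0,40,-15,0,1],[0,0,0,26,-14,0,1],[0,0,0,0,0,0,1],[0,0,0,0,0,0,1],[0,0,0,0,0,0,1]],
  ],
)

```text
t: 44.5
ee_pos: [0.5216, -0.0441, 0.2829]
ee_rot: [0.0, -0.308, 0.952, -0.0]
wrist_force: [0.8, 0.1, 0.8]
opening: 0.0852
grip_force: 0.0
```

```bash
cat >> h.py <<'E'
def knob(z=.098):
    s,A=st();c=cam("wrist");im=robot.camera("wrist");h=cv2.cvtColor(im,cv2.COLOR_RGB2HSV)
    m=cv2.inRange(h,(6,140,60),(19,255,255));n,l,t,q=cv2.connectedComponentsWithStats(m)
    for i in range(1,n):
        if t[i,4]>60:
            yy,xx=np.nonzero(l==i);V=h[yy,xx,2];print("orange",q[i].round(0),t[i],"V pct",np.percentile(V,[10,30,50,70,90]))
    np.save("k.npy",im);np.savez("kc.npz",*c);return im,c,s,A
E
python3 - <<'E'
from h import *
im,c,s,A=knob()
for P in((.518,-.043,.098),(.518,-.043,.046)): print(proj(c,P))
print(1e3*A[:2,:2].T@(np.array([.518,-.043])-s["ee_pos"][:2]))
E
```

```text
t 44.5 pos [ 0.5216 -0.0441  0.2829] yaw -144.18 z [ 0.  0. -1.] open 0.0852 grip 0.0 F [0.8 0.1 0.8]
orange [258. 181.] [244 162  29  38 879] V pct [114.8 128.  190.  210.  215. ]
[259.73616158 187.18451162]
[259.26544452 173.45521272]
[2.2471521 2.9812917]
```

>>> step_arm(
  deltas=[
    [[0,0,0,2.2,2,40,1],[0,0,0,0,0,40,1],[0,0,0,0,0,40,1],[0,0,0,0,0,20,1],[0,0,0,0,0,8,1],[0,0,0,0,0,0,1],[0,0,0,0,0,0,0.36],[0,0,0,0,0,0,0.36],[0,0,0,0,0,0,0.36],[0,0,0,0,0,0,0.36],[0,0,0,0,0,0,0.36],[0,0,0,0,0,0,0.36]],
  ],
  squeeze=20,
)

```text
t: 45.75
ee_pos: [0.518, -0.0443, 0.1352]
ee_rot: [0.0, -0.307, 0.952, -0.0]
wrist_force: [-0.1, -0.3, 0.8]
opening: 0.0309
grip_force: 0.0
```

>>> step_arm(
  deltas=[
    [[0,0,-8,0,0,0,0.36],[0,0,0,1.1,-15.3,0,0.36],[0,0,-8,0,0,0,0.36],[0,0,0,1.1,-15.3,0,0.36],[0,0,-8,0,0,0,0.36],[0,0,0,1.1,-15.3,0,0.36],[0,0,-8,0,0,0,0.36],[0,0,0,1.1,-15.3,0,0.36],[0,0,-8,0,0,0,0.36],[0,0,0,1.1,-15.3,0,0.36],[0,0,-8,0,0,0,0.36],[0,0,0,1.1,-15.3,0,0.36],[0,0,-8,0,0,0,0.36],[0,0,0,1.1,-15.3,0,0.36],[0,0,-8,0,0,0,0.36],[0,0,0,1.1,-15.3,0,0.36],[0,0,-8,0,0,0,0.36],[0,0,0,1.1,-15.3,0,0.36],[0,0,0,0,0,0,0.36],[0,0,0,0,0,0,0.36]],
  ],
)

```text
t: 47.75
ee_pos: [0.6409, -0.0855, 0.1345]
ee_rot: [-0.0, 0.807, -0.59, 0.0]
wrist_force: [-0.7, 0.1, -0.1]
opening: 0.0305
grip_force: 0.0
```

```bash
python3 - <<'E'
from h import *
im,c,s,A=knob()
g=s["ee_pos"]+.054*A[:,2];d=g[:2]-[.610,.018];print("tool r,dir",np.hypot(*d),np.degrees(np.arctan2(d[1],d[0]))%360)
for q in range(60,90,5):
    a=np.radians(211+q);print(q,proj(c,(.610+.11*np.cos(a),.018+.11*np.sin(a),.098)).round(1))
E
```

```text
t 47.75 pos [ 0.6409 -0.0855  0.1345] yaw -72.37 z [ 0.  0. -1.] open 0.0305 grip 0.0 F [-0.7  0.1 -0.1]
orange [264. 246.] [ 235  214   62   83 2592] V pct [210.1 234.  235.  237.  244. ]
orange [227. 335.] [210 328  33  16 419] V pct [195. 200. 202. 204. 208.]
tool r,dir 0.10800964502881924 286.62077224636266
60 [332.3 297.7]
65 [308.5 292.4]
70 [283.9 288.9]
75 [258.9 287.4]
80 [233.9 287.7]
85 [209. 290.]
```

>>> step_arm(
  deltas=[
    [[0,0,-8,0,0,0,0.36],[0,0,0,1.6,-15.3,0,0.36],[0,0,-8,0,0,0,0.36],[0,0,0,1.6,-15.3,0,0.36],[0,0,-8,0,0,0,0.36],[0,0,0,1.1,-8,0,0.36],[0,0,0,0,-7,0,0.36],[0,0,0,0,0,0,0.36],[0,0,0,0,0,0,0.36],[0,0,0,0,0,0,0.36]],
  ],
)

```text
t: 48.8
ee_pos: [0.6803, -0.0639, 0.1349]
ee_rot: [0.0, 0.912, -0.409, -0.0]
wrist_force: [-0.8, -4.1, -1.7]
opening: 0.0304
grip_force: 1.7
```

```bash
python3 - <<'E'
from h import *
im,c,s,A=knob()
g=s["ee_pos"]+.054*A[:,2];d=g[:2]-[.610,.018];print("tool r,dir",np.hypot(*d),np.degrees(np.arctan2(d[1],d[0]))%360)
for q in range(86,110,4):
    a=np.radians(211+q);print(q,proj(c,(.610+.11*np.cos(a),.018+.11*np.sin(a),.098)).round(1))
E
```

```text
t 48.8 pos [ 0.6803 -0.0639  0.1349] yaw -48.33 z [-0. -0. -1.] open 0.0304 grip 1.7 F [-0.8 -4.1 -1.7]
orange [266. 249.] [ 237  214   61   97 2747] V pct [221. 233. 234. 237. 254.]
orange [227. 334.] [210 327  33  15 411] V pct [196. 199. 201. 204. 208.]
tool r,dir 0.10791861062677705 310.6052012017296
86 [323.2 294.4]
90 [304.  290.6]
94 [284.3 287.9]
98 [264.4 286.5]
102 [244.4 286.3]
106 [224.4 287.4]
```

>>> step_arm(
  deltas=[
    [[0,0,0,0,2.5,0,0.36],[0,0,0,0,0,0,0.7],[0,0,0,0,0,0,0.7],[0,0,0,0,0,0,0.7],[0,0,0,0,0,-20,0.7],[0,0,0,0,0,-45,0.7],[0,0,0,0,0,-45,0.7],[0,0,0,0,0,-45,0.7],[0,0,0,-45,20,0,0.7],[0,0,0,-45,20,0,0.7],[0,0,0,-45,20,0,0.7],[0,0,0,0,0,0,0.7],[0,0,0,0,0,0,0.7],[0,0,0,0,0,0,0.7]],
  ],
)

```text
t: 50.25
ee_pos: [0.5452, -0.0041, 0.2905]
ee_rot: [-0.001, 0.913, -0.409, 0.001]
wrist_force: [0.1, 0.7, 0.3]
opening: 0.0595
grip_force: 0.0
```

```bash
python3 - <<'E'
from h import *
s,A=st();c=cam("wrist");print(proj(c,(.6184,.0588,.074)),proj(c,(.610,.018,.05)))
for n in("wrist","side","top"):
    im=robot.camera(n);np.save(n+"f.npy",im);c=cam(n);h=cv2.cvtColor(im,cv2.COLOR_RGB2HSV)
    for nm,lo,hi in(("org",(6,140,60),(19,255,255)),("grn",(45,60,40),(85,255,255)),("red",(0,110,90),(5,255,255))):
        N,l,t,q=cv2.connectedComponentsWithStats(cv2.inRange(h,lo,hi))
        for i in range(1,N):
            if t[i,4]>4: print(n,nm,q[i].round(1),t[i],atz(c,q[i],.074)[:2].round(4))
    if n=="side":
        a=np.radians(11)
        for y in(.085,.093): 
            P=np.array([.6184,.0588])+[-y*np.sin(a),y*np.cos(a)];print("tail at",y,proj(c,(*P,.034)))
E
```

```text
t 50.25 pos [ 0.5452 -0.0041  0.2905] yaw -48.25 z [ 0.002  0.    -1.   ] open 0.0595 grip 0.0 F [0.1 0.7 0.3]
[152.25574948 178.19146416] [192.0032476  147.64251871]
wrist org [184.9  16.1] [ 163    0   43   37 1184] [ 0.6789 -0.0673]
wrist org [204.6 129.4] [203 127   4   7  10] [ 0.6103 -0.0081]
wrist org [204.3 148.2] [199 136   9  24  40] [0.6001 0.0049]
wrist org [175.1 164.5] [165 161  22   6  24] [0.6105 0.0342]
wrist grn [152.2 189. ] [137 175  31  29 698] [0.6123 0.0668]
wrist grn [125.1 241.7] [119 238  13   8  44] [0.6001 0.1275]
side org [216.9 181.5] [212 173  10  18 146] [ 0.6819 -0.0724]
side org [233.6 221.5] [233 219   2   6   8] [0.591  0.0503]
side grn [193.9 173. ] [ 170  149   48   49 1527] [ 0.7582 -0.085 ]
side grn [223.7 225.5] [219 221  10  10  75] [0.6123 0.0703]
side grn [219.4 254.6] [215 253  10   5  33] [0.5934 0.1597]
side red [358.9 136.2] [355 133   9   8  57] [ 0.3136 -0.3762]
side red [351.8 165.4] [347 162  10   8  62] [ 0.3163 -0.2442]
side red [216.3 305.3] [212 300  10  11  87] [0.5547 0.2936]
side red [242.3 315.9] [238 311  10  11  93] [0.4879 0.3017]
side red [269.5 326.1] [265 321  10  11  95] [0.421  0.3079]
side red [224.3 337.1] [219 332  11  11  97] [0.5117 0.3613]
side red [261.8 350.2] [257 345  11  12 104] [0.4228 0.3664]
tail at 0.085 [219.477823   256.45214369]
tail at 0.093 [219.04589532 259.04795209]
top org [ 34.5 167.2] [   0  132   72   71 4369] [0.5857 0.6691]
top org [278.7 142.1] [274 137  10  13  86] [ 0.6795 -0.0695]
top grn [295.6 116.6] [ 272   98   48   39 1505] [ 0.7605 -0.1197]
top red [381.2 182.4] [378 180   7   6  33] [ 0.563  -0.3767]
top red [137.3 194.3] [134 190   8   9  46] [0.5101 0.3502]
top red [133.5 224.2] [130 221   8   7  47] [0.4208 0.3555]
top red [151.9 225.6] [149 222   6   8  36] [0.4179 0.3004]
```

>>> step_arm(
  deltas=[
    [[0,0,0,-28.6,-27.8,0,0.7],[0,0,0,-28.6,-27.8,0,0.7],[0,0,0,-28.6,-27.8,0,0.7],[0,0,0,-28.6,-27.8,0,0.7],[0,0,0,-28.6,-27.8,0,0.7],[0,0,0,-28.6,-27.8,0,0.7],[0,0,0,0,0,35,0.7],[0,0,0,0,0,35,0.7],[0,0,0,0,0,0,0.7],[0,0,0,0,0,0,0.7],[0,0,0,0,0,0,0.7]],
  ],
)

```text
t: 51.5
ee_pos: [0.5558, 0.235, 0.2219]
ee_rot: [-0.001, 0.913, -0.409, 0.001]
wrist_force: [-0.4, 0.8, -0.1]
opening: 0.0598
grip_force: 0.0
```

```bash
python3 - <<'E'
from h import *
s,A=st();c=cam("wrist");im=robot.camera("wrist");np.save("tail.npy",im)
a=np.radians(11);h=cv2.cvtColor(im,cv2.COLOR_RGB2HSV)
f=lambda x,y,z:proj(c,(.6184+x*np.cos(a)-y*np.sin(a),.0588+x*np.sin(a)+y*np.cos(a),z))
for y in(.085,.089,.093,.1):print(y,f(0,y,.046).round(1))
N,l,t,q=cv2.connectedComponentsWithStats(cv2.inRange(h,(45,80,40),(85,255,255)))
for i in range(1,N):
    if t[i,4]>4: print(q[i].round(1),t[i])
# profile along nest y over tail top
for x in(-.004,0,.004):
  print([(int(y*1e3),*h[tuple(np.round(f(x,y,.046)).astype(int)[::-1])].tolist()) for y in np.arange(.080,.108,.001)])
E
```

```text
t 51.5 pos [0.5558 0.235  0.2219] yaw -48.27 z [ 0.003  0.001 -1.   ] open 0.0598 grip 0.0 F [-0.4  0.8 -0.1]
0.085 [295.   57.7]
0.089 [292.   62.8]
0.093 [289.   67.9]
0.1 [283.9  76.8]
[293.3  60.7] [279  51  29  22 272]
[(80, 110, 7, 103), (81, 90, 8, 102), (82, 90, 8, 92), (83, 75, 7, 72), (84, 60, 40, 64), (85, 65, 171, 140), (86, 67, 187, 181), (87, 67, 188, 186), (88, 66, 184, 182), (89, 66, 179, 160), (90, 62, 105, 80), (91, 45, 23, 45), (92, 30, 22, 47), (93, 38, 23, 44), (94, 45, 23, 45), (95, 36, 29, 44), (96, 24, 35, 36), (97, 30, 27, 38), (98, 26, 26, 80), (99, 36, 21, 61), (100, 38, 24, 42), (101, 45, 28, 37), (102, 38, 27, 38), (103, 38, 28, 36), (104, 23, 28, 36), (105, 50, 21, 37), (106, 40, 21, 36), (107, 50, 22, 35)]
[(80, 80, 7, 104), (81, 90, 8, 102), (82, 80, 8, 91), (83, 90, 3, 78), (84, 64, 28, 64), (85, 66, 170, 184), (86, 67, 173, 212), (87, 67, 174, 211), (88, 67, 173, 212), (89, 66, 160, 180), (90, 58, 56, 82), (91, 50, 12, 66), (92, 30, 12, 64), (93, 23, 16, 65), (94, 30, 12, 62), (95, 30, 12, 63), (96, 38, 27, 38), (97, 30, 20, 38), (98, 23, 27, 76), (99, 26, 25, 71), (100, 30, 20, 38), (101, 42, 34, 37), (102, 40, 20, 38), (103, 30, 28, 36), (104, 30, 21, 36), (105, 38, 26, 39), (106, 53, 28, 36), (107, 30, 8, 34)]
[(80, 83, 10, 105), (81, 80, 7, 105), (82, 90, 11, 94), (83, 45, 7, 76), (84, 53, 33, 62), (85, 66, 179, 162), (86, 66, 187, 183), (87, 67, 188, 184), (88, 67, 187, 181), (89, 65, 163, 136), (90, 63, 108, 83), (91, 38, 22, 46), (92, 45, 12, 44), (93, 38, 23, 44), (94, 38, 22, 47), (95, 38, 23, 44), (96, 36, 34, 37), (97, 30, 28, 45), (98, 30, 19, 68), (99, 23, 31, 66), (100, 42, 31, 41), (101, 40, 20, 38), (102, 53, 28, 37), (103, 40, 21, 36), (104, 40, 21, 37), (105, 40, 21, 36), (106, 40, 22, 35), (107, 30, 15, 35)]
```

```bash
python3 -c "
from bench import robot
print(robot.job_done())"
```

```text
the job is handed in; nothing more can be done
None
```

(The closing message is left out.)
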